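# Release a cast specimen block from a tilted mould and tray it

### The arm

A 6-joint arm with a two-finger parallel gripper is mounted at the origin on the work surface. World frame = base frame: x ahead of the robot, y to its left, z up, the work surface at z = 0. Lengths are in mm, angles in rad, forces in N, time in s.
With the tool pointing down it reaches from about 250 to 725 mm from the base axis. Payload 4 kg.
Tool frame: the origin (TCP) lies on the centre line of the jaws, within the pads' length; the fingertips stand tips_ahead ahead of it and the grasp point (between the pads) lies 3 mm ahead of it (tips_ahead is the distance from the TCP to the fingertips, in mm); z points along the fingers, y is the line along which they close (so a half turn about z gives the same grasp; the last joint's range is limited). The gripper opens to 85 mm and grips with 20 to 120 N. Pads are 22 mm wide; open, the fingers measure 114 mm over their backs; the gripper's body (76 mm by 85 mm) begins 54 mm behind the grasp point. The pads swing forward as they close: fully open they stand 13 mm farther back than shut.
Start: joints at [1.188, 0.241, 0.005, 1.335, 0, 1.571], TCP at [186.758, 463.811, 253.306] pointing down, gripper open.
Joint ranges: [-2.72, 2.72], [-1.05, 1.87], [-1.09, 1.28], [-1.99, 2.15], [-1.42, 1.44], [-3.14, 3.14]. Speed limits (rad/s): [2.79, 2.79, 3.14, 3.14, 3.14, 3.14].

### API

Orientations are given as a unit quaternion [w, x, y, z].
In Python, from cell import * gives the robot as it stands.
- The arm moves only by the tool apply_moves, never from a script. Its argument "steps" is a list of rows, each a list of 7 numbers: the shift along the tool's x, y, z as a fraction of full scale, then the turn, a rotation vector about the tool's x, y, z as a fraction of full scale, then the opening, from 0 (shut) to 1 (fully open). In form: [[dx, dy, dz, ax, ay, az, gripper], ...]. A call has 1 to 8 rows; each row shifts and turns the commanded pose from where the row before left it, along the tool's axes as they then stand; what a row does not reach is not made up. Full scale, the value 1, is 0.6 m for a shift and pi/2 rad for a turn. A row lasts 1/8 s, in which the tool goes at most 62.5 mm and 10.7 degrees, less where a joint would pass 70% of its speed; a pose out of reach is approached as far as the arm can. A call with a number of a shift or a turn outside -1 to 1 is refused whole. A call with a gripper value outside its range is refused whole. The fingers move at their own pace and stop on an object; "squeeze" is the grip in N (left out, the last holds). Time passes only in rows, so rows that do not move let the fingers close. It gives the time, the measured TCP pose, the force, the opening and the grip force at its end, in the units of the state.
- get_state(): the state, without advancing time (a new reading comes with each control period).
- read_camera(name): name is "side" or "top" or "wrist"; returns the picture (384x512x3 uint8, red, green, blue); there is no depth.
- calibration(name): a dict with "fovy" (degrees; the focal length in pixels is half the picture's height over the tangent of half this angle, whatever the lens; pixels are square), "cx", "cy" (the principal point, pixels), "cam_to_world" (4x4, takes a point from camera to world coordinates). Camera axes: x right, y down, z forward; pixel columns grow to the right and rows downward; lengths in mm; the calibration is good to about 2 mm. A picture is of the moment at which its call begins: read the wrist's pose just before it. calibration takes no time and is no camera call; for the wrist camera it gives the pose at the moment of the call.
- hand_in(): hands the job in; it is judged then, once.
The state is a dict: "time_s": time; "joints": joint angles; "dq": joint speeds; "joint_torque": joint torques, N m; "position": TCP position; "orientation": TCP orientation; "wrist_force": force on the tool from outside, world axes, zero at the start; "torque": the same for the moment, N m; "gripper_width": opening from 0.0 (shut) to 1.0 (fully open); "gripper_force": force on a finger pad.
Only numpy, scipy, OpenCV 4.12 (cv2) and the standard library are available. Lean on these libraries where they do the work, as an engineer would, in place of code of your own. Each camera call takes 0.05 s, during which the arm holds its last target. There are 200 camera calls.

### The job

Take the stylus from its stand and with it press the recessed release button in the face of the tilted mould, keeping it down until the cast block has risen out of the cavity; then put the stylus back upright, fully down in its stand. After that draw the risen block out of the mould and set it down, without dropping it, in the shallow steel tray next to the finished block, standing flat on its narrow foot with the wide frame on top. Let go of everything and leave the finished block and the other things on the bench where they are.

Things in the scene. Friction and masses are not known exactly. Their poses are not given: they have to be found in the camera images.
- mould: Aluminium mould head on a grey stand, face sloping 32 deg, 0.1 m up. Origin: cavity mouth centre on the face; z out of the face, x up the slope, y level. Face x -50..50, y -59..83 mm. Cavity 30.5 x 42.5 mm, 22 deep. Over the block's two y ends: catches 14 mm wide, 3 mm proud, in covers 34 mm wide at |y| 28..46, 12 mm proud. Fingers fit only at the block's x sides, where the face is bare.
- release: Steel spring button, 9 mm across, in a 10.5 mm round hole in the face at mould x 0, y 63 mm. Origin: its top centre, 12 mm below the face; z as the mould's. Travel 5 mm, 4 to 8 N. In the last 1 mm the catches free the block and a damped ejector lifts it 14 mm in about 1 s while the button is held; let go then, the catches close under its frame and it stays up.
- block: Cast block: white frame 28 (x) x 40 (y) x 8 mm on a narrower foot 22 x 28 x 12 mm; 20 mm high, about 45 g. Origin: centre of the foot's underside, z towards the frame; x, y as the mould's at the start. Locked in: origin at mould z = -22 mm, top 2 mm below the face. Risen: origin at z = -8 mm, frame 4 to 12 mm above the face. Grip across the 28 mm.
- stylus: Straight metal stylus, 120 mm long, about 60 g: steel tip 6 mm across and 40 mm long, a collar 26 mm across and 4 mm thick, then a round handle 16 mm across from 44 to 120 mm. Origin: the end of the tip; z along the stylus from tip to handle. It starts upright in its stand.
- stylus_stand: Black block 70 x 70 x 50 mm, fixed, with one upright hole 14 mm wide and 46 mm deep in the middle of its top. Origin: centre of its underside. The stylus hangs in it by its collar on the top, so that its tip is 10 mm above the bench.
- tray: Shallow open steel tray, fixed, 120 (x) x 180 (y) x 18 mm outside, walls 4 mm, floor about 4 mm above the bench. Origin: centre of its underside. The finished block stands towards its -y end, the +y half is empty.
- finished_block: A finished block, the same shape as the cast block and with the same origin and axes, standing loose in the tray. To be left alone.
- reagent_bottle: White bottle, 52 mm across and 120 mm high, loose on the bench; bystander. Origin: centre of its underside.
- test_a: White flat rapid-test cassette 24 x 75 x 6 mm lying loose; bystander. Origin: centre of its underside.
- test_b: Another rapid-test cassette of the same kind, lying loose; bystander. Origin: centre of its underside.
- slide_box: Open cardboard slide box 90 x 120 x 30 mm, loose; bystander. Origin: centre of its underside.
Not all that is in view belongs to the job. Leave any blue look-alike of the block alone. Of the things shaped like the stylus, the metal one is meant.

How it is judged (in metres and radians):
On the way, in this order (a step that is already met when the one before it is completed fails the run):
1. the stylus presses the release button while the block is up: risen by at least 11 of its 14 mm (contact force between stylus and release above 0.3 N and z of block in the frame of mould above -0.011 m), for 0.1 s.
2. the stylus is back in its stand, upright, fully down and let go, with the block still up in the mould (x of stylus in the frame of stylus_stand between -0.006 and 0.006 m and y of stylus in the frame of stylus_stand between -0.006 and 0.006 m and z of stylus in the frame of stylus_stand below 0.016 m and angle between stylus's own z axis and vertical below 0.15 rad and contact force between stylus and the fingers below 0.1 N and distance between block and mould below 0.02 m), for 0.2 s.
3. the block has been drawn clear of the cavity in the fingers (z of block in the frame of mould above 0.004 m and contact force between block and the fingers above 0.3 N), for 0.1 s.
At the end, for the whole second after the job is handed in: The block stands in the tray on its foot (origin within 50 mm in x, 80 mm in y of the tray centre and 9 mm above its underside, tilt under 0.12 rad), at rest, released; the stylus is in its stand, within 6 mm of the hole axis, tip under 16 mm above the bench, tilt under 0.15 rad, released (x of block in the frame of tray between -0.05 and 0.05 m and y of block in the frame of tray between -0.08 and 0.08 m and z of block in the frame of tray between 0 and 0.009 m and angle between block's own z axis and vertical below 0.12 rad and linear speed of block below 0.02 m/s and contact force between each of block, stylus and the fingers below 0.1 N and x of stylus in the frame of stylus_stand between -0.006 and 0.006 m and y of stylus in the frame of stylus_stand between -0.006 and 0.006 m and z of stylus in the frame of stylus_stand below 0.016 m and angle between stylus's own z axis and vertical below 0.15 rad); the robot touches nothing.
It fails at once if the block falls or flies: moves faster than 0.6 m/s while not held by the fingers (linear speed of block above 0.6 m/s and contact force between block and the fingers below 0.05 N).
It fails at once if the finished block is moved more than 20 mm or tipped (distance of finished_block from where it was at the start of the episode above 0.02 m or angle between finished_block's own z axis and vertical above 0.4 rad).
It fails at once if a bystander (bottle, test cassette, slide box) is moved more than 30 mm (distance of any of reagent_bottle, test_a, test_b, slide_box from where it was at the start of the episode above 0.03 m).
It also fails if it takes over 64 s, if anything falls off the work surface, if the arm or the gripper's body presses on something with over 40 N, if the wrist force passes 120 N, or if a joint passes its speed limit or range.

## Working session

There is one attempt and no reset: what is moved stays moved. The work goes in short steps, Python scripts to look and compute and a tool call to move; the robot and the scene stay as the last step left them, time stands still between calls to the robot, and variables do not carry over. Pictures are saved under pics/ and viewed, at most 10 in all, crops included, and the job is handed in when it is done.

Besides the shell and the picture viewer there is one more tool, called after "Emit:" as name(argument=value, ...), one argument or row to a line, values as JSON. apply_moves: Moves the arm, as the interface text tells. Shift numbers are shares of 0.6 m and turn numbers shares of pi/2 rad, none past 1 either way. Its arguments: {"type":"object","properties":{"steps":{"type":"array"},"squeeze":{"type":"number"}},"required":["steps"]}

```bash
mkdir -p pics; ls
python3 - <<'E'
from cell import *
import cv2,json
print(get_state())
for n in ("side","top","wrist"):
    c=calibration(n); print(n,c)
    cv2.imwrite(f"pics/{n}0.png",read_camera(n)[:,:,::-1])
import numpy as np
a=cv2.imread("pics/side0.png");b=cv2.imread("pics/top0.png")
# combined view
cv2.imwrite("pics/both0.png",cv2.resize(np.vstack([a,b]),None,fx=0.78,fy=0.78))
E
```

```text
pics
{'time_s': 0.0, 'joints': array([ 1.18803664e+00,  2.41401953e-01,  3.73672907e-03,  1.33516744e+00,
       -6.33191489e-06,  1.57078176e+00]), 'dq': array([ 7.49414852e-04, -1.77940568e-04, -2.34260145e-04, -1.35439768e-03,
        2.28562782e-04,  7.51201587e-05]), 'joint_torque': array([-1.64841378e-03, -3.72314394e+01,  2.52409530e+01,  1.70097820e-02,
        4.20722972e-05,  8.57366615e-06]), 'position': array([186.53037067, 463.29096624, 252.42316119]), 'orientation': array([-1.90568572e-04,  1.90206473e-01,  9.81743582e-01, -1.00017936e-03]), 'wrist_force': array([-0.45028719,  0.0540645 ,  0.64117549]), 'torque': array([-0.00626094, -0.05068652, -0.02083453]), 'gripper_force': 0.0, 'gripper_width': 0.9951913228380279}
side {'fovy': 52.91553992650178, 'cx': 257.4872650929723, 'cy': 193.18143914295132, 'cam_to_world': array([[ 9.67795753e-01, -1.69188939e-01,  1.86404086e-01,
         3.83121702e+02],
       [-2.51735977e-01, -6.52249459e-01,  7.14982266e-01,
        -6.15683916e+02],
       [ 6.14873570e-04, -7.38881416e-01, -6.73835199e-01,
         6.44274900e+02],
   
[... 268 characters left out ...]
       [-9.99928150e-01, -3.56947222e-03, -1.14434807e-02,
        -7.31937051e+00],
       [ 1.17695545e-02, -1.11231609e-01, -9.93724814e-01,
         1.19474680e+03],
       [ 0.00000000e+00,  0.00000000e+00,  0.00000000e+00,
         1.00000000e+00]])}
wrist {'fovy': 63.784865920936376, 'cx': 255.9237317397388, 'cy': 191.22840652138802, 'cam_to_world': array([[ 3.74225982e-01,  8.78120160e-01,  2.98093776e-01,
         1.09657924e+02],
       [ 9.27337353e-01, -3.54568763e-01, -1.19693048e-01,
         4.95858582e+02],
       [ 5.89862937e-04,  3.21225742e-01, -9.47002468e-01,
         3.73856957e+02],
       [ 0.00000000e+00,  0.00000000e+00,  0.00000000e+00,
         1.00000000e+00]])}
```

Run:
```python
import cell,cv2
print([n for n in dir(cell) if n[0]!='_'])
print(getattr(cell,'tips_ahead',None))
for n in ("side","top"):
    cv2.imwrite(f"pics/{n}0b.png",cv2.resize(cv2.imread(f"pics/{n}0.png"),(800,600),interpolation=cv2.INTER_CUBIC))
```

```text
['PlanningError', 'calibration', 'get_state', 'hand_in', 'read_camera', 'tips_ahead']
22.0
```

View pics/side0b.png

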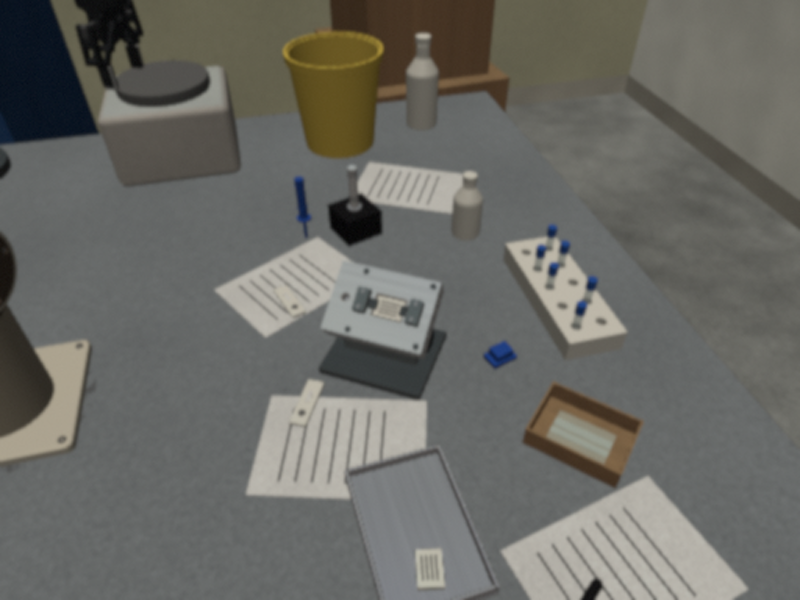

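View pics/top0b.png

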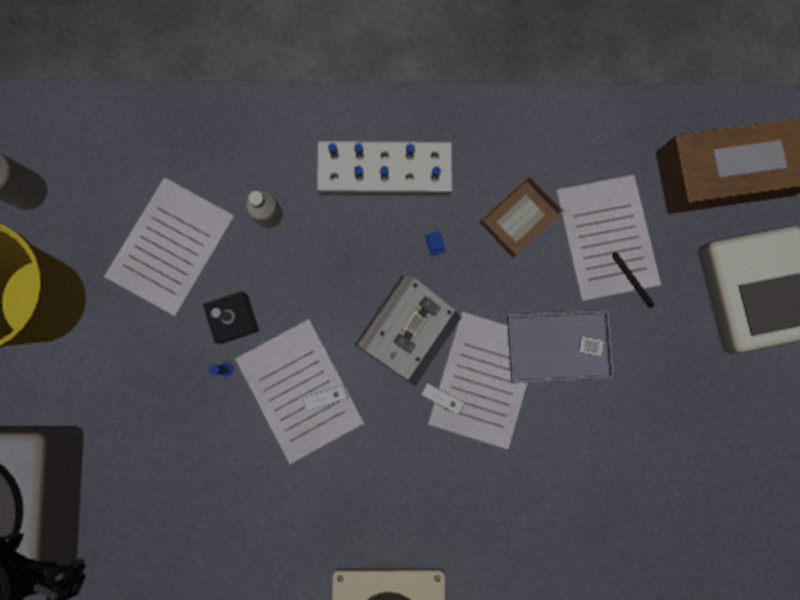

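Both views agree. The metal stylus, side (353,185), stands in the black stand at side (355,215) and top (231,317). The blue look-alike is at side (303,205). The mould is at side (385,305), top (410,325), with its button hole at side (345,297), top (392,355). The tray is at top (560,346), with the finished block at (591,346). The blue block decoy is at top (435,243).

```bash
cat > h.py <<'E'
from cell import *
import numpy as np, cv2, json
from scipy.spatial.transform import Rotation as R
from scipy.optimize import least_squares
def pose(s=None):
    s=s or get_state(); q=s["orientation"]
    return np.array(s["position"]), R.from_quat([q[1],q[2],q[3],q[0]])
def down(yaw):  # tool down; tool x horizontally at angle yaw
    x=np.array([np.cos(yaw),np.sin(yaw),0]); z=np.array([0,0,-1.]); return R.from_matrix(np.c_[x,np.cross(z,x),z])
def plan(wps, start=None, sh=1.0, dec=4):
    """wps: (pos,Rot,gripper,nrows or None, maxstep mm); prints rounded rows, all chained with error feedback"""
    p,r=start or pose(); rows=[]
    for pt,rt,g,n,ms in wps:
        pt=np.array(pt,float); p0=p.copy(); r0=r; rv=(r0.inv()*rt).as_rotvec()
        if n is None: n=max(1,int(np.ceil(max(np.linalg.norm(pt-p0)/ms,np.linalg.norm(rv)/np.radians(10.3)))))
        for k in range(1,n+1):
            tp=p0+(pt-p0)*k/n; tr=r0*R.from_rotvec(rv*k/n)
            d=np.round(r.inv().apply(tp-p)/600,dec); a=np.round((r.inv()*tr).as_rotvec()/(np.pi/2),dec)
            rows.append([float(v)+0.0 for v in (*d,*a)]+[g]); p=p+r.apply(d*600); r=r*R.from_rotvec(a*np.pi/2)
    for i in range(0,len(rows),8): print(json.dumps(rows[i:i+8]).replace(" ","").replace("-0.0,","0,").replace("0.0,","0,"))
    print("end",p.round(1))
    return p,r
def cam(n):
    c=calibration(n); f=192/np.tan(np.radians(c["fovy"]/2)); return f,c["cx"],c["cy"],np.array(c["cam_to_world"])
def project(c,P):
    f,cx,cy,T=c; q=(np.atleast_2d(P)-T[:3,3])@T[:3,:3]; return np.c_[cx+f*q[:,0]/q[:,2],cy+f*q[:,1]/q[:,2]]
def ray(c,uv):
    f,cx,cy,T=c; d=T[:3,:3]@np.array([(uv[0]-cx)/f,(uv[1]-cy)/f,1]); return T[:3,3],d/np.linalg.norm(d)
def tri(obs): # [(cam,uv),...]
    A=np.zeros((3,3));b=np.zeros(3)
    for c,uv in obs:
        o,d=ray(c,uv);M=np.eye(3)-np.outer(d,d);A+=M;b+=M@o
    X=np.linalg.solve(A,b); return X,[np.linalg.norm(project(c,X)[0]-uv).round(1) for c,uv in obs]
def snap(tag):
    c=cam("wrist"); im=read_camera("wrist")[:,:,::-1]; cv2.imwrite(f"pics/{tag}.png",im)
    np.savez(f"pics/{tag}.npz",T=c[3],k=np.array(c[:3])); return c,im
def load(tag):
    z=np.load(f"pics/{tag}.npz"); return (*z["k"],z["T"])
E
python3 - <<'E'
from h import *
s,t=cam("side"),cam("top")
k=.64
for n,a,b in [("stylus top",(352,169),(216,313)),("button",(345,297),(392,355)),("block",(390,308),(415,325)),("stand",(355,203),(231,317)),("finished",(430,566),(591,346)),
  ("tray-corner +y+x",(436,451),(509,312)),("tray corner far-left",(348,478),(511,381))]:
    print(n,*[x for x in tri([(s,np.array(a)*k),(t,np.array(b)*k)])])
p,r=pose(); print(r.as_matrix().round(3))
yaw=0.27+np.pi
plan([((460,130,300),down(yaw),1.0,None,58)])
E
```

```text
stylus top [527.7975196  279.36517251 124.34202126] [np.float64(0.3), np.float64(0.3)]
button [461.48800864  -4.00098363  95.25778822] [np.float64(0.2), np.float64(0.1)]
block [513.11992085 -42.20081038  96.76975382] [np.float64(1.2), np.float64(1.0)]
stand [527.09957191 270.14388778  62.62247906] [np.float64(0.5), np.float64(0.5)]
finished [ 480.27047847 -355.08087502   21.93444822] [np.float64(0.4), np.float64(0.2)]
tray-corner +y+x [ 536.31194944 -213.01295874    4.2011966 ] [np.float64(2.5), np.float64(1.7)]
tray corner far-left [ 418.53052627 -217.06996383   -3.94854847] [np.float64(0.4), np.float64(0.3)]
[[-0.928  0.374 -0.001]
 [ 0.374  0.928 -0.001]
 [ 0.    -0.002 -1.   ]]
[[-0.0788,-0.0432,-0.0098,-0.0001,0,-0.0519,1.0],[-0.075,-0.0494,-0.0098,-0.0001,-0.0001,-0.052,1.0],[-0.0707,-0.0554,-0.0098,-0.0002,0,-0.0519,1.0],[-0.066,-0.061,-0.0098,-0.0001,-0.0001,-0.052,1.0],[-0.0608,-0.0661,-0.0099,-0.0001,0,-0.0519,1.0],[-0.0552,-0.0709,-0.0098,-0.0001,-0.0001,-0.052,1.0],[-0.0492,-0.0751,-0.0098,-0.0002,0,-0.0519,1.0],[-0.0429,-0.0789,-0.0099,-0.0001,0,-0.052,1.0]]
end [460. 130. 300.]
```

Run:
```python
from h import *
p,r=pose()
plan([((490,100,300),r,1.0,8,58)])
```

```text
[[-0.0869,-0.0466,-0.0098,0,0,0,1.0],[-0.0869,-0.0467,-0.0098,0,0,0,1.0],[-0.0869,-0.0466,-0.0098,0,0,0,1.0],[-0.087,-0.0466,-0.0098,0,0,0,1.0],[-0.0869,-0.0467,-0.0098,0,0,0,1.0],[-0.0869,-0.0466,-0.0098,0,0,0,1.0],[-0.0869,-0.0466,-0.0098,0,0,0,1.0],[-0.0869,-0.0467,-0.0098,0,0,0,1.0]]
end [490. 100. 300.]
```

Emit:
apply_moves(
  steps=[
    [-0.087,-0.0466,-0.01,0,0,0,1],
    [-0.087,-0.0466,-0.01,0,0,0,1],
    [-0.087,-0.0466,-0.01,0,0,0,1],
    [-0.087,-0.0466,-0.01,0,0,0,1],
    [-0.087,-0.0466,-0.01,0,0,0,1],
    [-0.087,-0.0466,-0.01,0,0,0,1],
    [-0.087,-0.0466,-0.01,0,0,0,1],
    [-0.087,-0.0466,-0.01,0,0,0,1],
  ],
)

```text
time_s: 1.15
position: [491.5, 98.6, 301.3]
orientation: [-0.0, 0.19, 0.982, 0.0]
wrist_force: [0.6, 0.1, -0.3]
gripper_width: 1.003
gripper_force: 0.0
```

Run:
```python
from h import *
s=get_state(); print(s["position"],s["joints"],s["dq"].round(3))
c,im=snap("w1"); cv2.imwrite("pics/w1b.png",cv2.resize(im,(800,600),interpolation=cv2.INTER_CUBIC))
```

```text
[491.46273052  98.61479418 301.34700192] [1.97897825e-01 2.28116510e-01 1.13093645e-01 1.45585022e+00
 2.28154739e-04 5.80859440e-01] [-0.87   0.409  0.634  0.219  0.002 -0.866]
```

View pics/w1b.png

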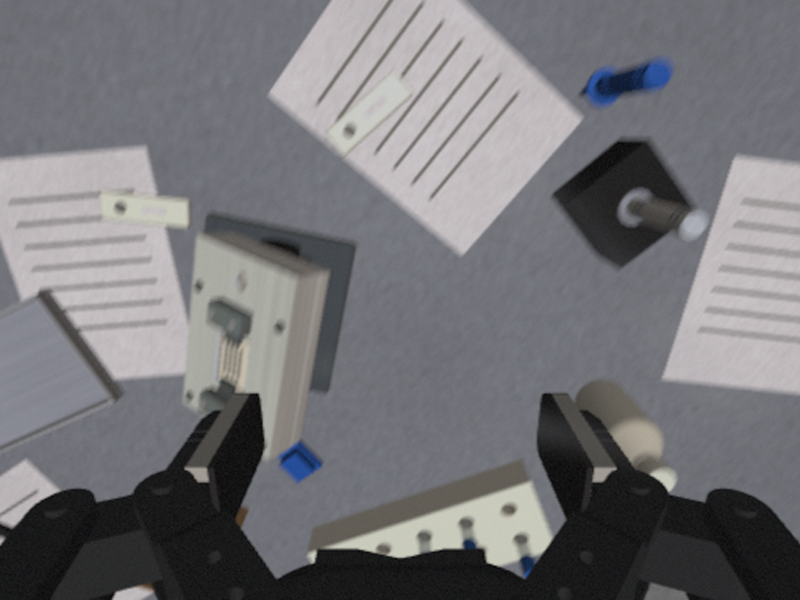

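The wrist view shows the metal stylus, collar (633,207) and top (693,224), in the black stand. The blue stylus look-alike at (625,80) has no stand. The bottle is at (620,425). The mould shows its hole at (241,281), block (232,358) and screws at (199,286) and (279,327). The metal stylus in the black stand is the one meant.

Run:
```python
from h import *
s,t,w=cam("side"),cam("top"),load("w1")
k=.64
for n,a,b,d in [("stylus top",(352,169),(216,313),(693,224)),("collar",(354,206),(230,317),(633,207)),("button",(345,297),(392,355),(241,281)),("block",(390,308),(415,325),(232,358)),
 ("bottle top",(470,180),(256,197),(659,478)),("blue top",(299,180),(214,370),(657,73))]:
    print(n,*[x for x in tri([(s,np.array(a)*k),(t,np.array(b)*k),(w,np.array(d)*k)])],tri([(t,np.array(b)*k),(w,np.array(d)*k)])[0])
p,r=pose()
plan([((470,240,270),r,1.0,None,55)])
```

```text
stylus top [528.67121903 279.37954454 125.46736618] [np.float64(0.4), np.float64(0.7), np.float64(2.4)] [526.46303865 275.76636421 136.1095555 ]
collar [527.37894884 275.05314383  54.24927349] [np.float64(0.3), np.float64(0.5), np.float64(1.7)] [525.14098077 271.32338847  66.79273379]
button [461.74225532  -6.01279496  98.33066909] [np.float64(0.5), np.float64(0.8), np.float64(1.7)] [461.14381846  -3.92577115 107.43801729]
block [513.16929737 -42.41267746  97.17535313] [np.float64(1.1), np.float64(1.0), np.float64(0.2)] [511.37351016 -41.22749494 100.59124681]
bottle top [722.56135646 223.49614054 109.64710269] [np.float64(1.3), np.float64(0.1), np.float64(3.4)] [720.51983967 222.46403167 116.58341508]
blue top [437.71895961 282.46332114 115.26984596] [np.float64(0.3), np.float64(0.7), np.float64(1.5)] [437.05642053 279.10673636 124.58371701]
[[0.0443,0.07,0.0171,0,0,0,1.0],[0.0443,0.07,0.0171,0,0,0,1.0],[0.0444,0.07,0.0171,0,0,0,1.0]]
end [470. 240. 270.]
```

Emit:
apply_moves(
  steps=[
    [0.0443,0.07,0.017,0,0,0,1],
    [0.0443,0.07,0.017,0,0,0,1],
    [0.0443,0.07,0.017,0,0,0,1],
    [0,0,0,0,0,0,1],
  ],
)

```text
time_s: 1.7
position: [462.1, 249.7, 269.1]
orientation: [-0.001, 0.188, 0.982, -0.001]
wrist_force: [-0.1, -1.2, -0.5]
gripper_width: 0.999
gripper_force: 0.0
```

Run:
```python
from h import *
s=get_state(); print(s["position"],s["dq"].round(3),s["time_s"])
c,im=snap("w2"); 
w1=cv2.imread("pics/w1.png")
a=cv2.resize(im[60:260,200:450],(500,400),interpolation=cv2.INTER_CUBIC)
print(project(c,[[527,275,54],[527,277,128]]))
b=cv2.resize(w1[80:180,340:465],(300,240),interpolation=cv2.INTER_CUBIC)
full=cv2.resize(im,(400,300)); 
m=np.zeros((600,800,3),np.uint8); m[:300,:400]=full; m[300:,:400]=cv2.resize(w1[140:290,110:310],(400,300),interpolation=cv2.INTER_CUBIC); m[:300,400:]=cv2.resize(im[60:210,230:430],(400,300),interpolation=cv2.INTER_CUBIC); m[300:540,400:700]=b
cv2.imwrite("pics/m2.png",m)
```

```text
[462.06077199 249.67846006 269.06395895] [-0.055 -0.023  0.002  0.017 -0.03  -0.023] 1.7
[[295.09232281 208.09381193]
 [306.56465026 236.41741042]]
```

View pics/m2.png

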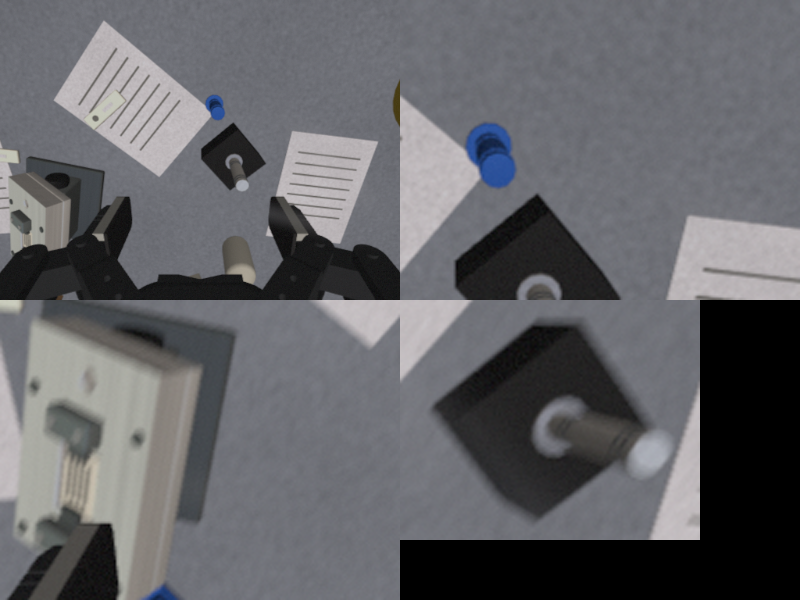

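The stylus collar is at about (301,206) and its top at (310,237) in w2 (full-res pixels). The stand and stylus are confirmed and clear of the blue look-alike. I'll refine by blob centroid.

Run:
```python
from h import *
def blob(tag,box):
    im=cv2.cvtColor(cv2.imread(f"pics/{tag}.png"),cv2.COLOR_BGR2GRAY); x0,y0,x1,y1=box; g=im[y0:y1,x0:x1]
    _,th=cv2.threshold(g,0,255,cv2.THRESH_BINARY+cv2.THRESH_OTSU)
    n,l,st,ce=cv2.connectedComponentsWithStats(th); 
    for i in range(1,n):
        if st[i,4]>20: print(tag,ce[i]+[x0,y0],st[i])
blob("w2",(296,224,324,250)); blob("w1",(425,130,460,160)); blob("w2",(286,190,318,220))
s,t,w1,w2=cam("side"),cam("top"),load("w1"),load("w2")
k=.64
for n,a,b,d,e in [("stylus top",(352,169),(216,313),(693,224),(484,371)),("collar",(354,206),(230,317),(633,207),(470,322))]:
    o=[(s,np.array(a)*k),(t,np.array(b)*k),(w1,np.array(d)*k),(w2,np.array(e)*k)]
    print(n,tri(o),tri([o[0],o[1],o[3]]),tri(o[2:]))
```

```text
w2 [311.75431862 239.33397313] [  0   0  28  26 521]
w1 [456.09677419 149.35483871] [ 25   1  10  29 155]
w1 [444.05179283 143.68525896] [ 11   4  18  20 251]
w2 [300.03258145 208.09022556] [  2   7  24  23 399]
stylus top (array([528.93483823, 279.25402085, 125.97617717]), [np.float64(0.6), np.float64(0.8), np.float64(2.0), np.float64(1.3)]) (array([528.4876601 , 279.10291386, 125.46731189]), [np.float64(0.3), np.float64(0.6), np.float64(2.0)]) (array([529.96104567, 279.54356066, 127.17684492]), [np.float64(0.4), np.float64(0.4)])
collar (array([528.28970375, 278.59921116,  50.32936922]), [np.float64(0.3), np.float64(1.4), np.float64(1.5), np.float64(3.0)]) (array([527.75549189, 278.88212615,  50.07708468]), [np.float64(0.3), np.float64(1.5), np.float64(2.8)]) (array([533.02383943, 282.09982619,  40.27230096]), [np.float64(0.1), np.float64(0.1)])
```

Run:
```python
from h import *
r=down(np.radians(158))
plan([((529,279,200),r,1.0,2,58),((529,279,112),r,1.0,2,50),((529,279,112),r,1.0,1,50)])
```

```text
[[-0.0419,0.0444,0.0579,-0.0006,-0.0004,0.0014,1.0],[-0.0418,0.0445,0.058,-0.0006,-0.0004,0.0014,1.0],[0,0,0.0733,0,0,0,1.0],[0,0,0.0734,0,0,0,1.0],[0,0,0,0,0,0,1.0]]
end [529. 279. 112.]
```

Emit:
apply_moves(
  steps=[
    [-0.042,0.0445,0.058,-0.0006,-0.0004,0.0014,1],
    [-0.042,0.0445,0.058,-0.0006,-0.0004,0.0014,1],
    [0,0,0,0,0,0,1],
    [0,0,0.0733,0,0,0,1],
    [0,0,0.0733,0,0,0,1],
    [0,0,0,0,0,0,1],
    [0,0,0,0,0,0,1],
  ],
)

```text
time_s: 2.62
position: [531.7, 277.8, 115.9]
orientation: [0.002, 0.193, 0.981, 0.002]
wrist_force: [0.5, 1.2, -0.4]
gripper_width: 1.004
gripper_force: 0.0
```

Run:
```python
from h import *
s=get_state(); print(s["position"],s["orientation"],s["dq"].round(3),s["time_s"])
c,im=snap("w3"); print(project(c,[[529,279,130],[529,279,58]]), np.linalg.inv(R.as_matrix(pose()[1]))@(np.array([529,279,130])-s["position"]))
cv2.imwrite("pics/w3b.png",cv2.resize(im[80:],(800,475),interpolation=cv2.INTER_CUBIC))
```

```text
[531.65535721 277.76961823 115.86535446] [0.00208167 0.19273725 0.98124657 0.00178385] [ 0.006 -0.015  0.025 -0.007  0.001  0.   ] 2.625
[[252.97043306 292.71001391]
 [253.22958463 220.49901039]] [  2.86065673   0.21412021 -14.14651057]
```

View pics/w3b.png

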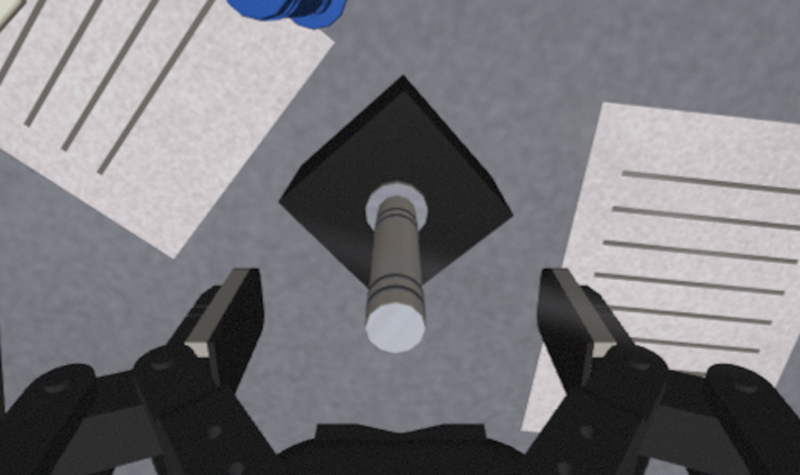

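The stylus is centred between the jaws: its top at crop (396,328) is within 3 px of the prediction. I'll nudge and close.

Emit:
apply_moves(
  steps=[
    [0.006,0,0.006,0,0,0,1],
    [0,0,0,0,0,0,0],
    [0,0,0,0,0,0,0],
    [0,0,0,0,0,0,0],
    [0,0,0,0,0,0,0],
    [0,0,0,0,0,0,0],
  ],
  squeeze=70,
)

```text
time_s: 3.42
position: [527.3, 279.1, 109.5]
orientation: [0.001, 0.192, 0.981, 0.001]
wrist_force: [-0.3, 0.5, 0.4]
gripper_width: 0.169
gripper_force: 68.1
```

Run:
```python
from h import *
s=get_state(); print(s)
np.savez("grasp.npz",p=s["position"],q=s["orientation"],j=s["joints"])
c,im=snap("w4")
cv2.imwrite("pics/w4b.png",cv2.resize(im[80:],(800,475),interpolation=cv2.INTER_CUBIC))
```

```text
{'time_s': 3.425, 'joints': array([4.86740961e-01, 5.22105848e-01, 3.58423708e-02, 1.08237856e+00,
       2.92787822e-04, 8.73942456e-01]), 'dq': array([-3.51508904e-04,  3.06021475e-05, -4.26851393e-04,  1.42292651e-03,
       -2.01926839e-03,  1.25828468e-04]), 'joint_torque': array([ 2.29070343e-05, -4.79742193e+01,  2.30674124e+01, -4.32657078e-02,
       -7.84751057e-03,  4.61187374e-04]), 'position': array([527.27930584, 279.13428375, 109.54036868]), 'orientation': array([7.45237080e-04, 1.92393344e-01, 9.81317288e-01, 7.91388058e-04]), 'wrist_force': array([-0.32180096,  0.47420686,  0.4175038 ]), 'torque': array([-0.01832004,  0.02970626, -0.00896852]), 'gripper_force': 68.07404279708862, 'gripper_width': 0.16861114351638729}
```

```bash
cat >> h.py <<'E'
def mould(O,yaw_y):
    c,s=np.cos(yaw_y),np.sin(yaw_y); y=np.array([c,s,0]); xh=np.array([s,-c,0]); a=np.radians(32)
    x=np.cos(a)*xh+np.sin(a)*np.array([0,0,1]); z=np.cross(x,y); return np.array(O,float),np.c_[x,y,z]
def toolrot(M): return R.from_matrix(np.c_[M[:,1],M[:,0],-M[:,2]])
E
python3 - <<'E'
from h import *
O,M=mould((513,-42.4,100),np.radians(144.3)); print(M.round(3))
p,r0=pose(); rt=toolrot(M); print("det",np.linalg.det(rt.as_matrix()))
mouth=O+63*M[:,1]; T=mouth+(99.5+60)*M[:,2]; print(mouth,T)
plan([(p+[0,0,165],r0,0,3,58),(T+[0,0,35],rt,0,7,60),(T,rt,0,1,60)])
E
```

```text
[[ 0.495 -0.812 -0.309]
 [ 0.689  0.584 -0.43 ]
 [ 0.53   0.     0.848]]
det 0.9999999999999999
[461.83873781  -5.63690368 100.        ] [412.51659597 -74.27592714 235.26367134]
[[-0.0001,0.0002,-0.0917,0,0,0,0],[-0.0001,0.0001,-0.0916,0,0,0,0],[-0.0001,0.0002,-0.0917,0,0,0,0],[-0.0065,-0.0882,0.0009,-0.0504,-0.0059,0.0209,0],[-0.0094,-0.0878,-0.0061,-0.0503,-0.0059,0.0209,0],[-0.0123,-0.0867,-0.0128,-0.0504,-0.0059,0.0209,0],[-0.0153,-0.0849,-0.0195,-0.0504,-0.0059,0.0209,0],[-0.0183,-0.0826,-0.026,-0.0504,-0.0059,0.0209,0]]
[[-0.0212,-0.0796,-0.0322,-0.0503,-0.0059,0.0209,0],[-0.0241,-0.0761,-0.0381,-0.0504,-0.0059,0.0209,0],[0,-0.0309,0.0494,0,0,0,0]]
end [412.5 -74.3 235.3]
```

Emit:
apply_moves(
  steps=[
    [0,0,-0.0917,0,0,0,0],
    [0,0,-0.0917,0,0,0,0],
    [0,0,-0.0917,0,0,0,0],
    [-0.0065,-0.088,0.001,-0.0504,-0.0059,0.0209,0],
    [-0.0094,-0.0878,-0.006,-0.0504,-0.0059,0.0209,0],
    [-0.0123,-0.0867,-0.013,-0.0504,-0.0059,0.0209,0],
    [-0.0153,-0.085,-0.0195,-0.0504,-0.0059,0.0209,0],
    [-0.0183,-0.0826,-0.026,-0.0504,-0.0059,0.0209,0],
  ],
)

```text
time_s: 4.47
position: [444.1, 25.2, 271.8]
orientation: [0.062, 0.268, 0.942, 0.19]
wrist_force: [0.9, -0.6, 0.2]
gripper_width: 0.172
gripper_force: 68.8
```

Emit:
apply_moves(
  steps=[
    [-0.0212,-0.0796,-0.0322,-0.0504,-0.0059,0.0209,0],
    [-0.0241,-0.0761,-0.038,-0.0504,-0.0059,0.0209,0],
    [0,-0.0309,0.0494,0,0,0,0],
    [0,0,0,0,0,0,0],
    [0,0,0,0,0,0,0],
    [0,0,0,0,0,0,0],
  ],
)

```text
time_s: 5.22
position: [413.2, -73.5, 236.5]
orientation: [0.085, 0.293, 0.915, 0.262]
wrist_force: [-0.3, 0.6, -0.2]
gripper_width: 0.167
gripper_force: 68.7
```

Run:
```python
from h import *
s=get_state(); print(s["position"],s["orientation"],s["dq"].round(3),s["time_s"],s["joints"].round(2),s["gripper_width"],s["wrist_force"])
p,r=pose(); O,M=mould((513,-42.4,100),np.radians(144.3)); print("rot err",(toolrot(M).inv()*r).as_rotvec().round(4))
c,im=snap("w5"); print("tip",project(c,p+r.apply([0,0,99.5])),"mouth",project(c,O+63*M[:,1]),"scr",project(c,O))
cv2.imwrite("pics/w5b.png",cv2.resize(im,(800,600),interpolation=cv2.INTER_CUBIC))
```

```text
[413.21269358 -73.50833607 236.53933929] [0.08526635 0.29282585 0.91548101 0.26244464] [ 0.002 -0.002 -0.005 -0.002 -0.001  0.   ] 5.225 [-0.54  0.03 -0.4   1.08  0.56  0.1 ] 0.16670190206515145 [-0.32779563  0.57462121 -0.2426456 ]
rot err [-0.0006 -0.0003 -0.004 ]
tip [[253.65763493 202.48786862]] mouth [[252.20299774 179.61896207]] scr [[252.24123795 239.18369501]]
```

View pics/w5b.png

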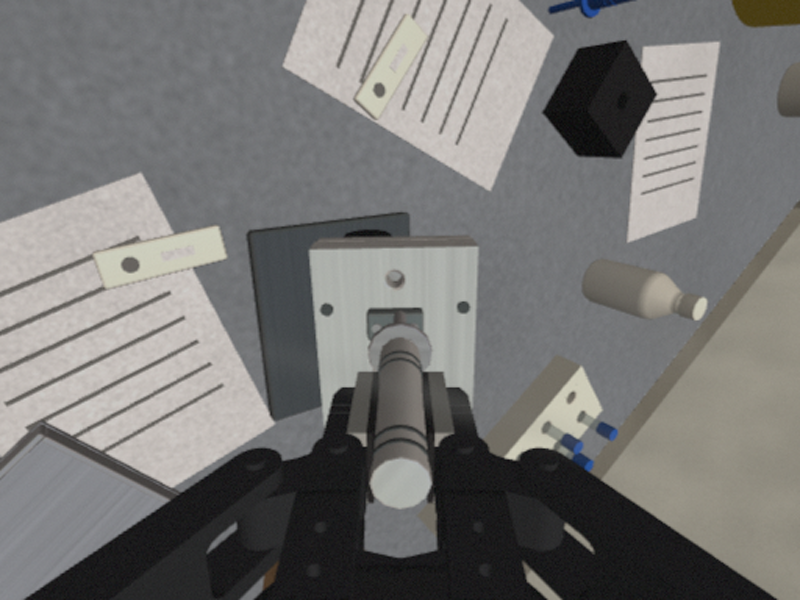

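The hole is at (396,279), with screws at (326,310) and (463,307). The stylus tip at (398,316) is close to its predicted place. I'll enlarge it for a fit.

Run:
```python
from h import *
im=cv2.imread("pics/w5.png")
cv2.imwrite("pics/w5c.png",cv2.resize(im[145:235,190:320],(780,540),interpolation=cv2.INTER_CUBIC))
```

```text
(no output)
```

View pics/w5c.png

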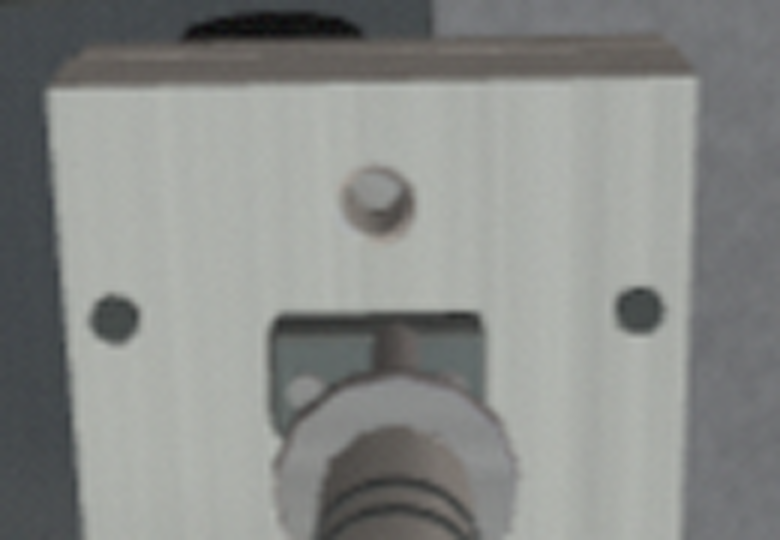

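```bash
cat > fit.py <<'E'
from h import *
c=load("w5"); p=np.array([413.2127,-73.5083,236.5393]); q=[0.08526635,0.29282585,0.91548101,0.26244464]; r=R.from_quat(q[1:]+q[:1])
px=lambda x,y: np.array([(x+.5)/6-.5+190,(y+.5)/6-.5+145])
obs=[((0,63),px(378,203)),((-50,83),px(48,90)),((50,83),px(697,77))]
def res(v):
    O,M=mould(v[:3],v[3]); return np.concatenate([project(c,O+M@[x,y,0])[0]-u for (x,y),u in obs])
f=least_squares(res,[513,-42.4,100,2.518]); print(f.x.round(3),f.fun.round(2))
O,M=mould(f.x[:3],f.x[3])
def onplane(uv,zt): # ray hit with tool plane z=zt, in tool coords
    o,d=ray(c,uv); o=r.inv().apply(o-p); d=r.inv().apply(d); return o+d*(zt-o[2])/d[2]
tip=onplane(px(398,343),99.5); mouth=r.inv().apply(O+63*M[:,1]-p); cap=onplane(np.array([400,484])*.64,-20.5)
scr=[onplane(px(*a),mouth[2]) for a in ((115,319),(640,309))]
print("tip",tip,"mouth",mouth,"cap",cap); print("rot err",(toolrot(M).inv()*r).as_rotvec()); print("screws", [(M.T@(p+r.apply(s)-O)).round(1) for s in scr])
E
python3 fit.py
```

```text
[513.436 -40.469 100.152   2.547] [-0.28  0.48  0.23 -0.17  0.05 -0.3 ]
tip [ 0.59855463  1.72430487 99.5       ] mouth [  0.92380582  -1.55205414 159.91639261] cap [  0.40290724   1.46526868 -20.5       ]
rot err [-0.00061185 -0.01551365  0.02024835]
screws [array([-42.6,  44.9,   0.3]), array([42. , 44.8,  0.3])]
```

```bash
cat >> h.py <<'E'
O,M=mould((513.436,-40.469,100.152),2.547); RT=toolrot(M)
def tcp_for(h,off=(0.5,1.6,99.5)): return O+63*M[:,1]+h*M[:,2]-RT.apply(np.array(off))
E
python3 - <<'E'
from h import *
plan([(tcp_for(35),RT,0,2,50),(tcp_for(7),RT,0,2,50)])
E
```

```text
[[-0.0015,-0.0025,0.0211,0.0002,0.0049,-0.0064,0],[-0.0016,-0.0024,0.0212,0.0001,0.0049,-0.0065,0],[0,0,0.0233,0,0,0,0],[0,0,0.0233,0,0,0,0]]
end [429.3 -53.3 189.6]
```

Emit:
apply_moves(
  steps=[
    [-0.0015,-0.0025,0.0211,0.0002,0.0049,-0.0064,0],
    [-0.0015,-0.0025,0.0211,0.0002,0.0049,-0.0065,0],
    [0,0,0.0233,0,0,0,0],
    [0,0,0.0233,0,0,0,0],
    [0,0,0,0,0,0,0],
    [0,0,0,0,0,0,0],
  ],
)

```text
time_s: 6.02
position: [428.3, -54.1, 188.3]
orientation: [0.08, 0.283, 0.919, 0.264]
wrist_force: [-0.2, 0.3, -0.9]
gripper_width: 0.17
gripper_force: 68.8
```

Run:
```python
from h import *
p,r=pose(); s=get_state(); print(p,tcp_for(7),s["wrist_force"].round(1),(RT.inv()*r).as_rotvec().round(4), RT.inv().apply(p-tcp_for(7)))
c,im=snap("w6"); print("mouth",project(c,O+63*M[:,1]),"tip",project(c,p+r.apply([.5,1.6,99.5])))
cv2.imwrite("pics/w6c.png",cv2.resize(im[150:250,195:315],(720,600),interpolation=cv2.INTER_CUBIC))
```

```text
[428.32464561 -54.10228287 188.33040517] [429.2883133  -53.33289808 189.62125142] [-0.2  0.3 -0.9] [0.0004 0.0011 0.0035] [ 0.36729258 -1.68233218  0.4709002 ]
mouth [[257.89932353 199.4716901 ]] tip [[255.71848556 201.85349642]]
```

View pics/w6c.png

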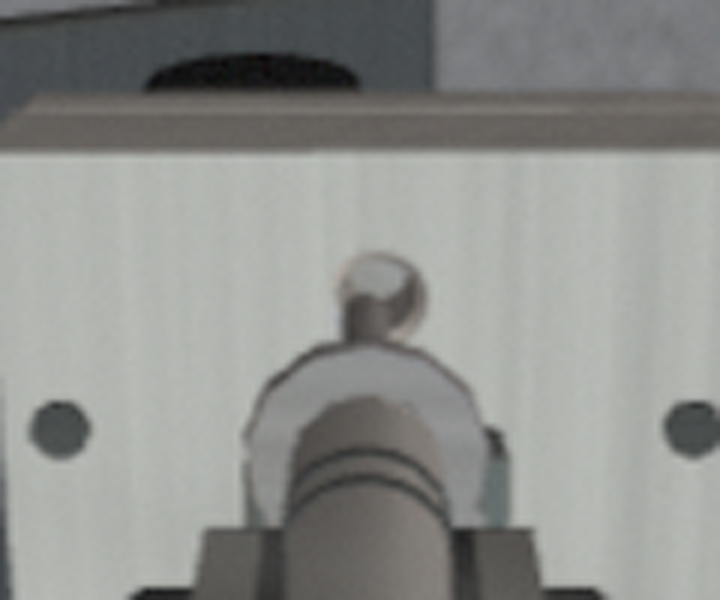

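The hole rim is centred at (383,295) and the tip at (367,313). That leaves about 1.9 mm to go in tool +y, and x is aligned. I'll correct and enter the hole.

Emit:
apply_moves(
  steps=[
    [0.0003,0.003,0,0,0,0,0],
    [0,0,0,0,0,0,0],
    [0,0,0.012,0,0,0,0],
    [0,0,0.012,0,0,0,0],
    [0,0,0,0,0,0,0],
    [0,0,0,0,0,0,0],
  ],
)

```text
time_s: 6.82
position: [433.2, -46.5, 177.1]
orientation: [0.08, 0.283, 0.919, 0.264]
wrist_force: [-0.7, 0.1, -0.2]
gripper_width: 0.169
gripper_force: 68.8
```

Run:
```python
from h import *
p,r=pose(); s=get_state(); print(RT.inv().apply(p-tcp_for(0)).round(2),"F tool",RT.inv().apply(s["wrist_force"]).round(2),s["gripper_width"])
c,im=snap("w7"); 
np.save("pics/w7.npy",im)
```

```text
[0.56 0.04 7.82] F tool [ 0.63 -0.41 -0.02] 0.16927685955395028
```

Emit:
apply_moves(
  steps=[
    [0,0,0.005,0,0,0,0],
    [0,0,0.005,0,0,0,0],
    [0,0,0,0,0,0,0],
  ],
)

```text
time_s: 7.25
position: [435.3, -44.1, 172.2]
orientation: [0.08, 0.283, 0.919, 0.264]
wrist_force: [0.1, -1.1, 0.6]
gripper_width: 0.164
gripper_force: 69.0
```

Emit:
apply_moves(
  steps=[
    [0,0,0.003,0,0,0,0],
    [0,0,0.0015,0,0,0,0],
    [0,0,0,0,0,0,0],
  ],
)

```text
time_s: 7.62
position: [436.2, -43.1, 170.2]
orientation: [0.081, 0.283, 0.919, 0.264]
wrist_force: [-1.8, -2.0, 4.6]
gripper_width: 0.167
gripper_force: 69.6
```

Run:
```python
from h import *
p,r=pose(); s=get_state(); print(RT.inv().apply(p-tcp_for(0)).round(2),"F tool",RT.inv().apply(s["wrist_force"]).round(2),s["gripper_width"])
```

```text
[ 0.07  0.2  16.01] F tool [ 0.36  0.2  -5.33] 0.16718178348767068
```

Emit:
apply_moves(
  steps=[
    [0,0,0.0025,0,0,0,0],
    [0,0,0.0015,0,0,0,0],
    [0,0,0,0,0,0,0],
    [0,0,0,0,0,0,0],
  ],
)

```text
time_s: 8.12
position: [437.1, -43.0, 169.7]
orientation: [0.082, 0.284, 0.918, 0.263]
wrist_force: [-11.8, -7.8, 18.4]
gripper_width: 0.168
gripper_force: 71.5
```

Run:
```python
from h import *
p,r=pose(); s=get_state(); print(RT.inv().apply(p-tcp_for(0)).round(2),"F tool",RT.inv().apply(s["wrist_force"]).round(2),s["gripper_width"])
```

```text
[-0.66  0.44 16.73] F tool [  5.4   -1.29 -22.47] 0.1683429289861361
```

Emit:
apply_moves(
  steps=[
    [0,0,0,0,0,0,0],
    [0,0,0,0,0,0,0],
    [0,0,0,0,0,0,0],
    [0,0,0,0,0,0,0],
    [0,0,0,0,0,0,0],
    [0,0,0,0,0,0,0],
    [0,0,0,0,0,0,0],
    [0,0,0,0,0,0,0],
  ],
)

```text
time_s: 9.12
position: [437.1, -43.0, 169.7]
orientation: [0.082, 0.284, 0.918, 0.263]
wrist_force: [-10.6, -8.6, 18.1]
gripper_width: 0.17
gripper_force: 71.5
```

Run:
```python
from h import *
p,r=pose(); s=get_state(); print(RT.inv().apply(p-tcp_for(0)).round(2),"F tool",RT.inv().apply(s["wrist_force"]).round(2))
b=read_camera("side")[:,:,::-1]; a=cv2.imread("pics/side0.png")
k=lambda i: cv2.resize(i[160:235,195:295],(400,300),interpolation=cv2.INTER_CUBIC)
m=np.zeros((300,800,3),np.uint8); m[:,:400]=k(a); m[:,400:]=k(b); cv2.imwrite("pics/s8.png",m)
cs=cam("side")
for z in (-2,12): print(z,((project(cs,[O+M@[x,y,z] for x,y in ((-14,-20),(14,-20),(14,20),(-14,20))])-[195,160])*4).round(0).tolist())
```

```text
[-0.64  0.43 16.74] F tool [  3.95  -1.49 -22.25]
-2 [[243.0, 177.0], [258.0, 127.0], [186.0, 110.0], [170.0, 159.0]]
12 [[238.0, 170.0], [253.0, 119.0], [180.0, 101.0], [164.0, 152.0]]
```

View pics/s8.png

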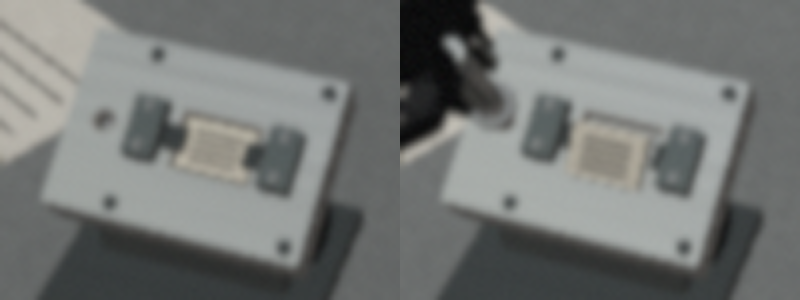

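The left half of the picture shows the locked block at (215,150). The right half shows it risen, with the frame now over the catch tips at about (608,165), slid slightly down-slope. I'll hold briefly more, then withdraw along the axis.

Emit:
apply_moves(
  steps=[
    [0,0,0,0,0,0,0],
    [0,0,0,0,0,0,0],
    [0,0,-0.01,0,0,0,0],
    [0,0,-0.02,0,0,0,0],
    [0,0,-0.05,0,0,0,0],
    [0,0,-0.08,0,0,0,0],
    [0,0,0,0,0,0,0],
    [0,0,0,0,0,0,0],
  ],
)

```text
time_s: 10.18
position: [407.7, -83.6, 248.4]
orientation: [0.079, 0.284, 0.919, 0.264]
wrist_force: [0.3, 0.4, -0.3]
gripper_width: 0.167
gripper_force: 69.1
```

Run:
```python
from h import *
p,r=pose(); s=get_state(); print(p,RT.inv().apply(p-tcp_for(0)).round(2),"F tool",RT.inv().apply(s["wrist_force"]).round(2))
snap("w8")
z=np.load("grasp.npz"); q=z["q"]; rg=R.from_quat([q[1],q[2],q[3],q[0]]); g=z["p"]
# tip slip is checked from the image later; go over the stand, upright
plan([(g+[-40,-100,165],rg,0,None,54),(g+[0,0,125],rg,0,None,54)])
```

```text
[407.71143465 -83.58545193 248.38341886] [  0.93  -0.36 -76.52] F tool [0.   0.31 0.51]
[[0.0227,0.0655,0.0323,0.0588,0.0056,-0.0219,0],[0.0201,0.069,0.0263,0.0589,0.0057,-0.0218,0],[0.0175,0.0718,0.02,0.0588,0.0056,-0.0219,0],[0.0148,0.0739,0.0134,0.0588,0.0056,-0.0218,0],[0.0122,0.0753,0.0066,0.0589,0.0057,-0.0219,0],[0.0096,0.0759,-0.0003,0.0588,0.0056,-0.0219,0],[0.0004,0.0598,0.0223,0,0,0,0],[0.0004,0.0598,0.0223,0,0,0,0]]
[[0.0005,0.0598,0.0224,0,0,0,0]]
end [527.3 279.2 234.5]
```

Emit:
apply_moves(
  steps=[
    [0.0227,0.0655,0.0323,0.0588,0.0056,-0.0219,0],
    [0.02,0.069,0.0263,0.0588,0.0056,-0.0219,0],
    [0.0175,0.0718,0.02,0.0588,0.0056,-0.0219,0],
    [0.0148,0.074,0.0134,0.0588,0.0056,-0.0219,0],
    [0.0122,0.0753,0.0066,0.0588,0.0056,-0.0219,0],
    [0.0096,0.076,0,0.0588,0.0056,-0.0219,0],
    [0.0004,0.06,0.0223,0,0,0,0],
    [0.0004,0.06,0.0223,0,0,0,0],
  ],
)

```text
time_s: 11.22
position: [514.2, 248.0, 246.3]
orientation: [0.001, 0.191, 0.982, -0.0]
wrist_force: [0.6, -0.5, -0.7]
gripper_width: 0.167
gripper_force: 68.9
```

Emit:
apply_moves(
  steps=[
    [0.0004,0.06,0.0223,0,0,0,0],
    [0,0,0,0,0,0,0],
    [0,0,0,0,0,0,0],
    [0,0,0,0,0,0,0],
  ],
)

```text
time_s: 11.72
position: [528.1, 278.1, 235.8]
orientation: [0.002, 0.193, 0.981, 0.0]
wrist_force: [-0.5, 0.3, -0.9]
gripper_width: 0.168
gripper_force: 68.8
```

Run:
```python
from h import *
p,r=pose(); z=np.load("grasp.npz"); q=z["q"]; rg=R.from_quat([q[1],q[2],q[3],q[0]]); g=z["p"]
print(p-g,(rg.inv()*r).as_rotvec().round(4))
c,im=snap("w9")
w8=cv2.imread("pics/w8.png"); m=np.zeros((600,800,3),np.uint8)
m[:,:400]=cv2.resize(im[100:250,205:305],(400,600),interpolation=cv2.INTER_CUBIC)
m[:,400:]=cv2.resize(w8[130:280,205:305],(400,600),interpolation=cv2.INTER_CUBIC)
cv2.imwrite("pics/m9.png",m)
plan([(g+[0,0,45],rg,0,2,50)])
```

```text
[  0.77149568  -0.99379118 126.24405976] [ 0.0002 -0.0028  0.0008]
[[0.0013,0.0003,0.068,0.0001,0.001,-0.0004,0],[0.0013,0.0004,0.0679,0.0001,0.001,-0.0003,0]]
end [527.3 279.1 154.5]
```

View pics/m9.png

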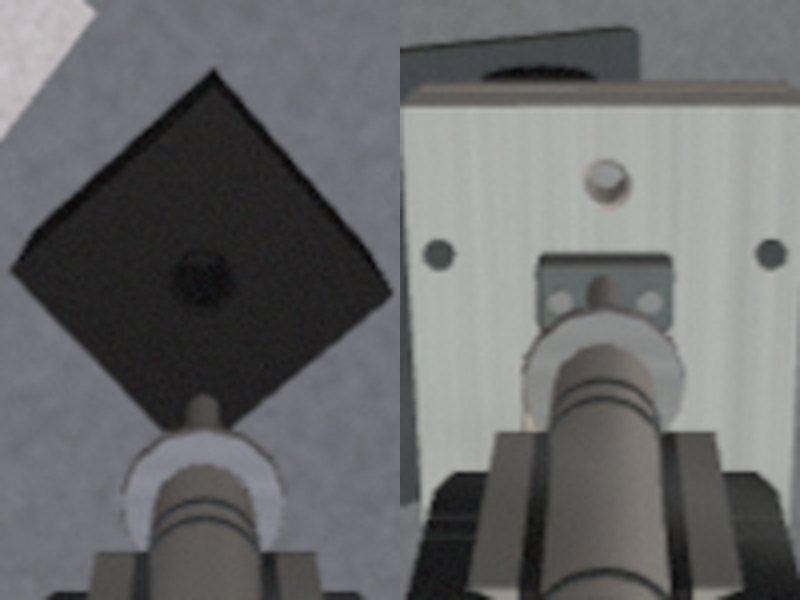

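The hole in the stand's top at (204,280) lines up with the stylus tip at (203,408) along the image vertical. The stylus is straight in the jaws, and the button hole is free again on the right at (607,182). I'll insert now.

Emit:
apply_moves(
  steps=[
    [0.0013,0.0003,0.068,0.0001,0.001,-0.0004,0],
    [0.0013,0.0003,0.068,0.0001,0.001,-0.0004,0],
    [0,0,0,0,0,0,0],
    [0,0,0.03,0,0,0,0],
    [0,0,0.03,0,0,0,0],
    [0,0,0,0,0,0,0],
    [0,0,0,0,0,0,0],
  ],
)

```text
time_s: 12.65
position: [528.5, 280.2, 120.1]
orientation: [0.002, 0.192, 0.981, 0.002]
wrist_force: [-0.1, -0.2, -0.7]
gripper_width: 0.17
gripper_force: 68.8
```

Run:
```python
from h import *
p,r=pose(); z=np.load("grasp.npz"); q=z["q"]; rg=R.from_quat([q[1],q[2],q[3],q[0]]); g=z["p"]
print(p-g,(rg.inv()*r).as_rotvec().round(4),get_state()["wrist_force"])
plan([(g+[0,0,0],rg,0,2,50)])
```

```text
[ 1.20283619  1.04026235 10.58440454] [-0.0021 -0.0017 -0.0007] [-0.10101917 -0.18321833 -0.72172737]
[[0.0006,-0.0012,0.0088,0.0007,0.0005,0.0002,0],[0.0006,-0.0012,0.0088,0.0006,0.0006,0.0002,0]]
end [527.3 279.1 109.6]
```

Emit:
apply_moves(
  steps=[
    [0.0006,-0.0012,0.0088,0.0006,0.0005,0.0002,0],
    [0.0006,-0.0012,0.0085,0.0006,0.0005,0.0002,0],
    [0,0,0,0,0,0,0],
    [0,0,0,0,0,0,0],
  ],
)

```text
time_s: 13.15
position: [526.9, 279.1, 109.5]
orientation: [0.001, 0.192, 0.981, 0.001]
wrist_force: [-1.6, -0.7, 8.1]
gripper_width: 0.167
gripper_force: 69.9
```

Run:
```python
from h import *
p,r=pose(); z=np.load("grasp.npz"); g=z["p"]
print(p-g,get_state()["wrist_force"])
```

```text
[-0.42480495  0.00467921 -0.05445307] [-1.6043462  -0.72113015  8.08485993]
```

Seated: 8 N on the collar at the original height. I'll release and rise.

Emit:
apply_moves(
  steps=[
    [0,0,0,0,0,0,1],
    [0,0,0,0,0,0,1],
    [0,0,0,0,0,0,1],
    [0,0,0,0,0,0,1],
    [0,0,0,0,0,0,1],
  ],
)

```text
time_s: 13.78
position: [526.1, 278.8, 107.4]
orientation: [-0.001, 0.192, 0.981, -0.0]
wrist_force: [0.3, 0.5, 0.2]
gripper_width: 1.002
gripper_force: 0.0
```

Run:
```python
from h import *
p,r=pose(); s=get_state(); print(p,s["gripper_width"],s["wrist_force"])
c,im=snap("w10")
def blob(im,uv,w=22):
    g=cv2.cvtColor(im,cv2.COLOR_BGR2GRAY); u,v=int(uv[0]),int(uv[1]); t=g[v-w:v+w,u-w:u+w]
    _,th=cv2.threshold(t,150,255,0); n,l,st,ce=cv2.connectedComponentsWithStats(th); return [(ce[i]+[u-w,v-w],st[i,4]) for i in range(1,n) if st[i,4]>100]
for n,f in (("w3",cv2.imread("pics/w3.png")),("w10",im)):
    cc=load(n); u=project(cc,[[529,279,130],[529,279,54]]); print(n,u,blob(f,u[0]),blob(f,u[1]))
b=O+M@[-20,0,0]; print(b)
# viewing pose above block: tool z along -z_m, TCP 110 above face, y_m=0
T=O+M@[-3,0,110]
plan([(p+[0,0,100],r,1.0,2,60),(p+[-40,-120,150],r,1.0,None,58),(T+[0,0,20],RT,1.0,None,58),(T,RT,1,1,58)])
```

```text
[526.10832182 278.77539648 107.40613351] 1.0016931542835232 [0.26307445 0.52312854 0.20240122]
w3 [[252.97043306 292.71001391]
 [253.23878892 217.93429102]] [(array([252.58512931, 289.51293103]), np.int32(928))] []
w10 [[255.6070123  317.99659805]
 [255.49868156 231.85157418]] [(array([256.72465209, 313.66799205]), np.int32(1006))] []
[503.93495481 -54.51906654  89.55361472]
[[0.0001,-0.0001,-0.0833,0,0,0,1.0],[0.0001,0,-0.0833,0,0,0,1.0],[-0.0045,-0.0702,-0.0277,0,0,0,1.0],[-0.0046,-0.0701,-0.0278,0,0,0,1.0],[-0.0045,-0.0702,-0.0277,0,0,0,1.0],[-0.0293,-0.0779,0.0152,-0.0709,-0.0075,0.0257,1.0],[-0.0324,-0.0779,0.0069,-0.071,-0.0075,0.0258,1.0],[-0.0354,-0.0768,-0.0014,-0.0709,-0.0075,0.0257,1.0]]
[[-0.0386,-0.0747,-0.0094,-0.0709,-0.0075,0.0258,1.0],[-0.0417,-0.0716,-0.017,-0.071,-0.0075,0.0257,1.0],[0,-0.0177,0.0282,0,0,0,1]]
end [479.4 -90.9 191.9]
```

Emit:
apply_moves(
  steps=[
    [0,0,-0.0833,0,0,0,1],
    [0,0,-0.0833,0,0,0,1],
    [-0.0045,-0.07,-0.0277,0,0,0,1],
    [-0.0045,-0.07,-0.0277,0,0,0,1],
    [-0.0045,-0.07,-0.0277,0,0,0,1],
    [-0.0293,-0.0779,0.0152,-0.071,-0.0075,0.0257,1],
    [-0.0324,-0.0779,0.007,-0.071,-0.0075,0.0257,1],
    [-0.0354,-0.0768,-0.0014,-0.071,-0.0075,0.0257,1],
  ],
)

```text
time_s: 14.82
position: [482.3, 8.0, 230.7]
orientation: [0.051, 0.248, 0.954, 0.161]
wrist_force: [0.9, -0.5, -0.7]
gripper_width: 1.002
gripper_force: 0.0
```

Emit:
apply_moves(
  steps=[
    [-0.0386,-0.0747,-0.0094,-0.071,-0.0075,0.0257,1],
    [-0.0417,-0.0716,-0.017,-0.071,-0.0075,0.0257,1],
    [0,-0.0177,0.0282,0,0,0,1],
    [0,0,0,0,0,0,1],
    [0,0,0,0,0,0,1],
    [0,0,0,0,0,0,1],
  ],
)

```text
time_s: 15.58
position: [480.4, -89.5, 192.9]
orientation: [0.082, 0.28, 0.919, 0.264]
wrist_force: [0.8, 0.6, 0.5]
gripper_width: 1.0
gripper_force: 0.0
```

Run:
```python
from h import *
p,r=pose(); s=get_state(); print(p,(RT.inv()*r).as_rotvec().round(4),M.T@(p-O),s["time_s"])
c,im=snap("w11")
print("frame corners z=12",project(c,[O+M@[x-4,y,12] for x,y in ((-14,-20),(14,-20),(14,20),(-14,20))]).round(1).tolist())
print("cavity",project(c,[O+M@[x,y,0] for x,y in ((-15,21),(15,21))]).round(1).tolist(),"hole",project(c,O+63*M[:,1]))
# hole + screws as check, via dark/blob; intensity sampling in mould coordinates (rectified patch)
xs=np.arange(-30,31); ys=np.arange(-30,31)
P=np.array([O+M@[x,y,12] for y in ys for x in xs]); u=project(c,P).astype(np.float32).reshape(len(ys),len(xs),2)
rect=cv2.remap(im,u[...,0],u[...,1],cv2.INTER_LINEAR).astype(int)
np.set_printoptions(linewidth=250)
print("warm R-B along x at y=-15..15 step5"); 
for y in (-24,-22,-20,-18,-16,-12,-8,0,8,12,16,18,20,22,24): print(y,(rect[y+30,:,2]-rect[y+30,:,0])[6:52])
print("gray y=0",rect[30].mean(1).astype(int))
```

```text
[480.37440298 -89.46223295 192.87181419] [-0.001  -0.0003 -0.0039] [-9.89879788e-01 -5.71478228e-02  1.09951748e+02] 15.575
frame corners z=12 [[231.7, 227.0], [267.6, 227.1], [268.4, 177.7], [230.4, 177.6]]
cavity [[235.5, 172.1], [274.3, 172.1]] hole [[254.9739446  116.43363266]]
warm R-B along x at y=-15..15 step5
-24 [ 2  2  2  0  1  2  1  1  2  0  0  2  1  2  1  1  1  0  0  0  0 -2 -1  0 -1  0 -1 -1 -1 -1  0  0  1  0  0  1 -1  1  1  1  2  2  1  2  2  1]
-22 [ 2  1  1  0  2  2  2  2  1  2  1  2  2  1  2  1  2  0 -3 -2 -3  1  4  7  9 10 14 15 12  3 -2  1  2  2  2  2  1  2  2  2  2  1  1  0  0  1]
-20 [ 1  1  1  2  2  1  1  2  2  1  2  5  7  9 13 16 17 19 19 20 20 21 20 21 21 21 21 21 20 19 10  3  3  2  2  2  2  3  2  2  1  2  2  0  1  1]
-18 [ 1  1  2  8 12 16 17 17 19 21 22 21 20 20 21 21 21 20 20 21 20 20 21 21 20 22 21 20 19 20 16  6  2  3  3  4  2  4  4  3  0  1  1  1  1  2]
-16 [ 2  1  4 16 21 21 20 20 22 21 20 20 20 21 20 21 21 21 21 20 21 20 21 21 21 20 20 20 20 20 17 10  9  8  9 10 10 11 11  9  3  1  1  1  0 -1]
-12 [ 1  2  4 16 21 20 19 12 14 19 20 15  8 14 20 20 11  9 18
[... 922 characters left out ...]
  0  0  0  1  0]
20 [ 1  0  1 16 21 20 21 20 20 18 18 18 18 18 15 15 14 14 14 13 13 13 13 13 11 10 10 11 10  9  8  2  0  0  1  5  2  1  7  8  2  0  0 -1 -1  0]
22 [ 1  0  1  0  2  9 12 13 11 11 11  8  8  5  4  3  4  2  0 -1 -2 -3 -3 -3 -3 -4 -4 -4 -5 -3 -1  3  4  3  3  5  2  0  7  8  1 -2  0  0  0 -1]
24 [ 1  1  1  0  0 -1  0  1  4  8  4  2  1  1  2  1  1  0 -4 -3 -3 -3 -3 -4 -4 -4 -5 -4 -4 -3 -1  2  2  2  2  1  2  2  8  9  3  0  0  0  0  0]
gray y=0 [164 163 162 159 161 163 161 161 145 145 155 153 141  96 103 146 150 118  76 113 149 154 107  90 137 156 139  91  97 144 155 156 157 159 171 158 146 141 151 158 145 124 152 135 111 124 154 161 164 162 159 161 160 161 161 164 166 164 164 160 159]
```

```bash
cat > bfit.py <<'E'
from h import *
from scipy.optimize import minimize
def soft(im): 
    f=im.astype(float); return np.clip((f[...,2]-f[...,0]-3)/15,0,1)
S=6
def render(c,v,x0,y0,w,h):
    Rb=R.from_euler('ZYX',[v[4],v[3],0]).as_matrix()  # yaw, tilt about y
    C=np.array([[a,b,d] for a in(-14,14) for b in(-20,20) for d in(12,20)])@Rb.T+v[:3]
    u=project(c,O+C@M.T); u=((u+.5-[x0,y0])*S-.5)
    m=np.zeros((h*S,w*S),np.uint8); cv2.fillConvexPoly(m,cv2.convexHull(np.round(u*16).astype(np.int32)),255,cv2.LINE_AA,4)
    return cv2.resize(m,(w,h),interpolation=cv2.INTER_AREA)/255.
def fit(views,v0):
    def cost(v): return sum(((render(c,v,*b)-t)**2).sum() for c,t,b in views)
    best=None
    for th in (-.35,-.2,0,.2):
        s=np.array(v0,float); s[3]=th
        q=minimize(cost,s,method='Nelder-Mead',options=dict(initial_simplex=np.vstack([s]+[s+d for d in np.diag([2,2,3,.1,.05])]),maxiter=600,xatol=.01,fatol=.01))
        print(q.x.round(3),round(q.fun,2)); best=q if best is None or q.fun<best.fun else best
    return best.x
def mk(tag,x0,y0,w,h,cut=None):
    im=cv2.imread(f"pics/{tag}.png"); return (load(tag),soft(im[y0:y0+h,x0:x0+w]),(x0,y0,w,h))
E
python3 - <<'E'
from bfit import *
v=mk("w11",215,160,70,85)
m=(v[1]>.5).astype(np.uint8); n,l,st,ce=cv2.connectedComponentsWithStats(m); print(st[1:],ce[1:])
k=1+np.argmax(st[1:,4]); keep=cv2.dilate((l==k).astype(np.uint8),np.ones((3,3)))
# fill pattern stripes
fill=cv2.morphologyEx((l==k).astype(np.uint8),cv2.MORPH_CLOSE,np.ones((9,9)))
er=cv2.erode(fill,np.ones((3,3))); t=np.where(er>0,1,v[1]*keep)
x=fit([(v[0],t,v[2])],(-6,0,-8,0,0))
for row in (t[::3,::2]*9).astype(int): print("".join(map(str,row)))
print(); 
for row in (render(v[0],x,*v[2])[::3,::2]*9).astype(int): print("".join(map(str,row)))
E
```

```text
[[  19   11    1    1    1]
 [  11   15   40   56 1762]
 [  60   22    1    1    1]
 [  59   48    1    5    5]
 [  59   56    1    1    1]
 [  58   58    1    1    1]
 [  57   60    2    4    5]] [[19.         11.        ]
 [30.95516459 41.35130533]
 [60.         22.        ]
 [59.         50.        ]
 [59.         56.        ]
 [58.         58.        ]
 [57.8        61.8       ]]
[ -3.061  -2.174 -10.591  -0.262  -0.021] 30.75
[-1.666 -1.025 -7.548 -0.352 -0.008] 35.71
[ -2.368  -2.123 -10.39   -0.309  -0.019] 28.87
[-6.293e+00  1.277e+00 -2.208e+00 -2.500e-02 -6.000e-03] 99.15
00000000000000000000000000000000000
00000000000000000000000000000000000
00000000000000000000000000000000000
00000000000000000000000000000000000
00000000000000000000000000000000000
00000003544210000000000000000000000
00000099999999999996656640000000000
00000099999999999999999992000000000
00000099999999999999999996000000000
00000099999999999999999995000000000
00000099999999999999999994000000000
00000089999999999999999995000000000
00000079999999999999999995000000000
00000069999999999999999995000000000
0000007
[... 877 characters left out ...]
9999992000000000
00000069999999999999999991000000000
00000069999999999999999991000000000
00000069999999999999999990000000000
00000059999999999999999990000000000
00000059999999999999999990000000000
00000059999999999999999990000000000
00000059999999999999999990000000000
00000049999999999999999990000000000
00000049999999999999999990000000000
00000049999999999999999990000000000
00000049999999999999999990000000000
00000049999999999999999990000000000
00000000136999999999999980000000000
00000000000000000025899800000000000
00000000000000000000000000000000000
00000000000000000000000000000000000
00000000000000000000000000000000000
00000000000000000000000000000000000
00000000000000000000000000000000000
```

Emit:
apply_moves(
  steps=[
    [-0.05,-0.05,0,0,0,0,1],
    [-0.05,-0.05,0,0,0,0,1],
    [0,0,0,0,0,0,1],
    [0,0,0,0,0,0,1],
    [0,0,0,0,0,0,1],
  ],
)

```text
time_s: 16.25
position: [500.9, -165.2, 160.7]
orientation: [0.081, 0.281, 0.919, 0.264]
wrist_force: [0.1, 0.6, -0.2]
gripper_width: 1.005
gripper_force: 0.0
```

```bash
cat >> bfit.py <<'E'
def clean(v):
    m=(v[1]>.5).astype(np.uint8); n,l,st,ce=cv2.connectedComponentsWithStats(m); k=1+np.argmax(st[1:,4]); print(st[k])
    mm=(l==k).astype(np.uint8); keep=cv2.dilate(mm,np.ones((3,3))); fill=cv2.morphologyEx(mm,cv2.MORPH_CLOSE,np.ones((9,9))); er=cv2.erode(fill,np.ones((3,3)))
    return (v[0],np.where(er>0,1,v[1]*keep),v[2])
E
python3 - <<'E'
from bfit import *
p,r=pose(); print(M.T@(p-O),(RT.inv()*r).as_rotvec().round(4))
c,im=snap("w12")
u=project(c,O+M@[-3,0,8])[0]; print(u)
x0,y0=int(u[0])-40,int(u[1])-45
a=clean(mk("w11",215,160,70,85)); b=clean(mk("w12",x0,y0,85,90))
for row in (b[1][::3,::2]*9).astype(int): print("".join(map(str,row)))
print("w12 only"); fit([b],(-4,0,-9,0,0))
print("both"); x=fit([a,b],(-4,0,-9,0,0))
for row in (render(b[0],x,*b[2])[::3,::2]*9).astype(int): print("".join(map(str,row)))
E
```

```text
[-61.47607945 -59.45021353 109.79676324] [-0.0009  0.0002 -0.0021]
[335.93453311 122.88159482]
[  11   15   40   56 1762]
[  14   16   46   60 2079]
0000000000000000000000000000000000000000000
0000000000000000000000000000000000000000000
0000000000000000000000000000000000000000000
0000000000000000000000000000000000000000000
0000000000000000000000000000000000000000000
0000000000020000000000000000000000000000000
0000000009999999999999999999980000000000000
0000000009999999999999999999990000000000000
0000000019999999999999999999980000000000000
0000000039999999999999999999960000000000000
0000000049999999999999999999930000000000000
0000000059999999999999999999930000000000000
0000000079999999999999999999900000000000000
0000000089999999999999999999700000000000000
0000000099999999999999999999900000000000000
0000000099999999999999999999700000000000000
0000000099999999999999999999500000000000000
0000000099999999999999999999400000000000000
0000000099999999999999999999300000000000000
0000000099999999999999999999000000000000000
0000000199999999999999999998000000000000000
000000039999999999999999999
[... 1469 characters left out ...]
0000099999999999999999999900000000000000
0000000099999999999999999999900000000000000
0000000099999999999999999999700000000000000
0000000099999999999999999999500000000000000
0000000099999999999999999999200000000000000
0000000299999999999999999999000000000000000
0000000399999999999999999999000000000000000
0000000599999999999999999999000000000000000
0000000699999999999999999999000000000000000
0000000899999999999999999997000000000000000
0000000999999999999999999994000000000000000
0000000000001234567899999991000000000000000
0000000000000000000000000000000000000000000
0000000000000000000000000000000000000000000
0000000000000000000000000000000000000000000
0000000000000000000000000000000000000000000
```

Run:
```python
from h import *
from scipy.optimize import brentq
c=cam("wrist"); p,r=pose()
f=lambda z,x,y: project(c,p+r.apply([x,y,z]))[0]
for nm,v,y in (("shut16",238.3,12),("open",251.5,48)):
    for x in (11,):
        z=brentq(lambda z:f(z,x,y)[1]-v,-60,60); print(nm,x,z,f(z,x,y),f(z,x,-y))
# rectified mean profile to see pads in w8 : row positions of gray pad start
im=cv2.imread("pics/w8.png"); print(im[230:250,230:240].mean(axis=(1,2)).round(0)); print(im[238:285:3,225:245].mean(2).round(0).astype(int))
```

```text
shut16 11 19.521992071178637 [276.52615593 238.3       ] [229.10022124 238.38882084]
open 11 6.1824551044670635 [355.74385084 251.5       ] [149.34092878 251.90532621]
[152. 152. 152. 155. 157. 157. 157. 144.  84.  81.  80.  81.  80.  80.
  79.  78.  77.  75.  75.  73.]
[[167 171 166 147 110  89  86  86  89  89  81  83  87  80  66  58  57  68
   79  82]
 [166 167 164 124  83  85  85  84  85  86  86  87  86  69  55  55  55  67
   83  84]
 [166 168 136  92  82  84  84  84  83  85  85  86  80  64  53  56  57  67
   79  85]
 [149 138 107  82  82  81  82  81  83  82  82  83  71  55  50  54  52  66
   80  82]
 [ 39  59  77  79  81  80  81  78  81  80  81  82  64  46  44  49  48  69
   82  83]
 [ 38  67  80  79  79  77  78  81  80  79  79  73  52  43  39  39  45  65
   80  81]
 [ 59  74  77  76  78  80  77  78  79  78  77  61  37  32  32  36  44  68
   79  79]
 [ 69  78  78  79  76  76  79  79  80  77  78  55  24  26  30  32  53  71
   78  78]
 [ 74  77  78  76  78  77  76  79  78  77  70  48  26  30  22  26  60  77
   78  77]
 [ 77  76  77  77  78  78  78  77  78  77  59  31  23  23  20  37  62  78
   77  79]
 [ 78  77  79  78  75  78  80  77  77  79  53  17  20  24  22  38  64  78
   78  78]
 [ 78  76  77  77  75  78  77  77  76  68  43  23  26  23  28  53  73  77
   78  80]
 [ 77  77  76  77  78  79  77  76  75  58  31  24  22  29  26  54  74  77
   80  77]
 [108 118 120 121 120 119 120 120 121  85  34  31  35  27  34  62  66  51
   47  57]
 [ 24  27  22  59 110 137 142 143 142 103  40  39  38  34  32  51  65  72
   78  79]
 [ 27  26  29  27  27  26 104 140 141 108  54  39  40  33  50  72  77  77
   73  63]]
```

```bash
cat >> h.py <<'E'
RB=R.from_matrix(M)*R.from_rotvec([0,-0.10,0]); RG=toolrot(RB.as_matrix())
C=O+M@[-6.7,0,7.2]
def tg(back,ahead=14.5): return C-RG.apply([0,1.6,ahead+back])
E
python3 - <<'E'
from h import *
p,r=pose(); print(tg(0))
plan([(tg(70),RG,0.53,3,50),(tg(70),RG,.53,1,5),(tg(12),RG,0.53,3,50)])
E
```

```text
[502.43655528 -56.73488729 113.19655275]
[[0.033,0.025,0.0104,-0.0211,0,0.0005,0.53],[0.033,0.0245,0.0113,-0.021,0,0.0004,0.53],[0.0331,0.0242,0.0121,-0.0211,-0.0001,0.0005,0.53],[0,0,0,0,0,0,0.53],[0,0,0.0322,0,0,0,0.53],[0,0,0.0322,0,0,0,0.53],[0,0,0.0322,0,0,0,0.53]]
end [498.3 -62.8 122.7]
```

Emit:
apply_moves(
  steps=[
    [0.033,0.025,0.0104,-0.0211,0,0.0005,0.53],
    [0.033,0.0245,0.0113,-0.021,0,0.0005,0.53],
    [0.033,0.0242,0.012,-0.0211,0,0.0005,0.53],
    [0,0,0,0,0,0,0.53],
    [0,0,0.0322,0,0,0,0.53],
    [0,0,0.0322,0,0,0,0.53],
    [0,0,0,0,0,0,0.53],
    [0,0,0,0,0,0,0.53],
  ],
)

```text
time_s: 17.3
position: [492.3, -74.2, 138.0]
orientation: [0.095, 0.278, 0.905, 0.309]
wrist_force: [0.2, -0.0, -0.3]
gripper_width: 0.527
gripper_force: 0.0
```

Run:
```python
from bfit import *
p,r=pose(); s=get_state(); print("err tool",RG.inv().apply(p-tg(31.4)).round(2),(RG.inv()*r).as_rotvec().round(4),s["gripper_width"],s["wrist_force"].round(1))
c,im=snap("w13"); u=project(c,C)[0]; print(u)
# pads and block in columns: print gray and warmth on the row through the block centre
for dv in (-12,-6,0,6,12):
    v=int(u[1])+dv; print(v,"warm cols",np.flatnonzero((im[v,:,2].astype(int)-im[v,:,0])>10)[[0,-1]] )
    print(im[v,200:312:2].mean(1).astype(int))
plan([(tg(0),RG,.53,2,20)])
```

```text
err tool [-1.38 -0.75 -0.5 ] [ 0.0001 -0.001   0.0012] 0.5267626004675383 [ 0.2 -0.  -0.3]
[257.1781313  231.91927475]
219 warm cols [  0 511]
[176 174 171 172 170 171 175 176 174 173 170 173 172 172 172 171 155 166
 165 166  82 108 166 166  90  95 167 166 115  81 151 168 145  81 126 168
 168 167 167 188 155  70 153 169  80 108 120 172 172 176 171 170 172 172
 174 176]
225 warm cols [  0 511]
[175 174 170 173 170 171 174 175 173 172 170 173 172 172 172 170 147 165
 166 167  83 106 166 166  95  81 167 166 115  80 151 167 145  80 140 168
 168 169 167 188 144  80 154 171  70 113 127 172 173 175 171 172 170 171
 173 177]
231 warm cols [  0 511]
[172 174 170 171 169 167 171 173 172 172 168 169 171 171 170 170 148 165
 164 165  93 110 165 166 105  83 167 167 115  81 150 167 144  83 140 167
 169 168 167 180 144  94 157 155  71 121 136 171 173 175 169 170 171 173
 175 176]
237 warm cols [  0 511]
[174 173 169 172 169 167 169 171 170 170 169 167 170 168 170 167 150 165
 163 162  98 100 164 165 105  88 166 165 116  88 153 165 135  86 138 169
 168 169 167 176 137 109 162 144  71 129 145 173 175 174 170 172 171 173
 176 176]
243 warm cols [  1 511]
[ 80  81  79  59  44  45 145 172 172 169 168 167 171 171 170 168 153 162
 163 163 103 103 163 162 109  93 163 162 119  93 156 163 135  90 143 164
 166 166 167 172 159 167 169 134  76 138 152 171 175 171 135  25  27  56
  77  76]
[[0.0013,0.0007,0.0267,0,0.0004,-0.0004,0.53],[0.0012,0.0006,0.0267,-0.0001,0.0005,-0.0004,0.53]]
end [502.4 -56.7 113.2]
```

Pads at u≈211 and 301 (mid 256) and block edges at u≈232 and 280 (mid 256) show the jaws are centred on the frame. I'll descend.

Emit:
apply_moves(
  steps=[
    [0.0013,0.0006,0.0267,0,0.0004,-0.0004,0.53],
    [0.0012,0.0004,0.02,0,0.0004,-0.0004,0.53],
    [0,0,0.0035,0,0,0,0.53],
    [0,0,0,0,0,0,0.53],
  ],
)

```text
time_s: 17.85
position: [501.2, -57.9, 114.7]
orientation: [0.094, 0.278, 0.905, 0.309]
wrist_force: [-2.8, -0.8, 2.5]
gripper_width: 0.528
gripper_force: 1.9
```

Run:
```python
from bfit import *
p,r=pose(); s=get_state(); print("err tool",RG.inv().apply(p-tg(0)).round(2),s["gripper_width"],RG.inv().apply(s["wrist_force"]).round(2))
```

```text
err tool [ 0.4  -0.42 -2.21] 0.5280229121313966 [ 1.92 -0.23 -3.37]
```

Light contact of a fingertip with the face. I'll back off 2 mm and close.

Emit:
apply_moves(
  steps=[
    [0,0,-0.0035,0,0,0,0.53],
    [0,0,0,0,0,0,0],
    [0,0,0,0,0,0,0],
    [0,0,0,0,0,0,0],
    [0,0,0,0,0,0,0],
  ],
  squeeze=35,
)

```text
time_s: 18.48
position: [500.8, -58.6, 115.8]
orientation: [0.095, 0.277, 0.905, 0.309]
wrist_force: [-1.2, -2.1, 2.8]
gripper_width: 0.315
gripper_force: 35.3
```

Run:
```python
from bfit import *
p,r=pose(); s=get_state(); print("err tool",RG.inv().apply(p-tg(0)).round(2),s["gripper_width"]*85,s["gripper_force"],RG.inv().apply(s["wrist_force"]).round(2))
c,im=snap("w14"); u=project(c,C)[0]; x0,y0=int(u[0])-40,int(u[1])-50
t=soft(im[y0:y0+90,x0:x0+80]); print(x0,y0)
for row in (t[::3,::2]*9).astype(int): print("".join(map(str,row)))
```

```text
err tool [ 0.33 -0.38 -3.52] 26.804340356244918 35.27581258516875 [-0.13 -0.22 -3.67]
216 209
0000000000000000000000000000000000000000
0000000000000000000000000000000000010010
0000000000333333433000000000000000000001
0000000000300000000000000000000000111001
0000000021300100000000000000000000112002
0000000465656664466453410000000000020003
0000009999776766776676666666566666721001
0000009999999999999999997877666667960001
0000009999999999999999999999999999930002
0000009999999999999999999999999999920001
0111109999999999999999999999999999910101
1101103999439996699999999999999999901110
1110004999519996289951899739999999601110
1111003999428995289963999735999999601112
1123000999618996279953999726999999401112
1210000999719996199961899618999999401121
2100000999828995299963999538999999411211
1120000999817997179952999639999999211111
1011000999916996199951899628999999200121
2000000999717996299971999629999999100111
0100000999817997199962999618999999000011
1100000899817997199961999629999999000101
1000000999814998299961999319999999000001
4100000899916997199952999319999999000003
4300000999916997289961999539999998000003
4300000999915997199961999519999998000003
0000000999999997299961999319999999200000
0000000999999999999997999429999999300000
0000001999999999999999999999999999000000
0000000147999999999999999999999999000000
```

Gripped with the frame squared up (reading 26.8 mm, about 28.5 with the same offset as on the stylus). I'll draw it out along the mould normal.

Emit:
apply_moves(
  steps=[
    [0,0.0012,-0.012,0,0,0,0],
    [0,0.0025,-0.025,0,0,0,0],
    [0,0.004,-0.04,0,0,0,0],
    [0,0.006,-0.06,0,0,0,0],
    [0,0.006,-0.06,0,0,0,0],
    [0,0,0,0,0,0,0],
    [0,0,0,0,0,0,0],
  ],
)

```text
time_s: 19.4
position: [464.8, -110.1, 215.6]
orientation: [0.094, 0.278, 0.905, 0.309]
wrist_force: [-0.7, -0.0, -0.7]
gripper_width: 0.314
gripper_force: 34.5
```

Run:
```python
from bfit import *
p,r=pose(); s=get_state(); print(p,s["gripper_width"]*85,s["gripper_force"],s["wrist_force"].round(2),s["time_s"])
c,im=snap("w15"); g=np.load("grasp.npz")
# held block pose in tool frame: fit with frame and foot as in tool coords
import bfit
bfit.O=p; bfit.M=r.as_matrix()@np.array([[0,1,0],[1,0,0],[0,0,-1.]])  # "mould-like" axes: x=tool y, y=tool x, z=-tool z
u=project(c,p+r.apply([0,0,14]))[0]; x0,y0=int(u[0])-40,int(u[1])-50
b=clean(mk("w15",x0,y0,80,100))
for row in (b[1][::3,::2]*9).astype(int): print("".join(map(str,row)))
sc=cam("side"); im2=read_camera("side")[:,:,::-1]; cv2.imwrite("pics/side15.png",im2)
u=project(sc,p+r.apply([0,0,20]))[0].astype(int); print(u)
t=im2[u[1]-14:u[1]+22,u[0]-26:u[0]+26].mean(2).astype(int)
for row in t: print("".join("%4d"%q for q in row[::2]))
```

```text
[ 464.82469671 -110.07160993  215.59371714] 26.713994674670122 34.48412049561739 [-0.67 -0.01 -0.71] 19.4
[  15    9   60   91 3977]
0000000000000000000000000000000000000000
0000000000000000000000000000000000000000
0000000000000000000000000000000000000000
0000000000446434210000000000000000000000
0000000015999999999999966655321100000000
0000000099999999999999999999999999999100
0000000199999999999999999999999999999100
0000000099999999999999999999999999999100
0000000099999999999999999999999999999000
0000000099999999999999999999999999999000
0000000039999999999999999999999999999000
0000000049999999999999999999999999996000
0000000019999999999999999999999999996000
0000000009999999999999999999999999994000
0000000009999999999999999999999999994000
0000000009999999999999999999999999994000
0000000009999999999999999999999999993000
0000000009999999999999999999999999993000
0000000009999999999999999999999999991000
0000000009999999999999999999999999990000
0000000009999999999999999999999999990000
0000000009999999999999999999999999990000
0000000008999999999999999999999999991000
000000000999999999999999
[... 3516 characters left out ...]
27  34  68 102  89  83  66  67  65  77 125 110 137 139 140 136 125 105
  56  49  31  43  46  35  33  32  25  25  65 110  98  86  75  89  70  87 124 117 137 138 138 139 128  99
  56  47  33  53  59  42  29  24  20  19  60 101  95  84  94 124  89 104 118 123 137 137 138 138 125  87
  56  47  32  53  63  45  25  19  14  24  72  91  87  80 117 153 112 129 116 130 137 138 137 137 117  78
  56  45  30  45  54  39  20  15  12  42 107 108  93  85 136 161 124 150 116 134 135 138 138 136 109  74
  57  42  31  32  37  27  17  14  18  66 141 141 124 117 153 158 131 155 117 137 128 136 135 138 107  76
  58  44  31  30  26  17  11  14  45 100 159 162 156 149 165 159 144 157 127 146 134 134 128 136 117  91
```

Run:
```python
from bfit import *
import bfit
p,r=pose(); bfit.O=p; bfit.M=r.as_matrix()@np.array([[0,1,0],[1,0,0],[0,0,-1.]])
c=load("w15"); u=project(c,p+r.apply([0,0,14]))[0]; x0,y0=int(u[0])-40,int(u[1])-50
b=clean(mk("w15",x0,y0,80,100)); W=np.ones_like(b[1]); W[80:,40:]=0; W[88:]=0
def cost(v): return (W*(render(c,v,*b[2])-b[1])**2).sum()
for th in (-.3,-.15,0,.1):
    s=np.array([1.6-16*np.sin(-th)*-1*-1,0,-32,th,0.])
    q=minimize(cost,s,method='Nelder-Mead',options=dict(initial_simplex=np.vstack([s]+[s+d for d in np.diag([2,2,3,.1,.05])]),maxiter=800,xatol=.01,fatol=.01)); print(q.x.round(3),q.fun.round(1))
x=q.x
```

```text
[  15   11   60   89 3919]
[ 2.3900e+00 -3.4400e+00 -3.4518e+01 -3.5000e-02 -1.3000e-02] 86.6
[ 5.2240e+00 -3.9420e+00 -3.5539e+01 -2.1000e-01 -7.0000e-03] 29.4
[ 5.2060e+00 -3.9880e+00 -3.5586e+01 -2.0800e-01 -7.0000e-03] 29.3
[ 5.3380e+00 -3.7300e+00 -3.5226e+01 -2.1900e-01 -1.0000e-03] 30.1
```

```bash
cat >> h.py <<'E'
A=np.array([[0,1,0],[1,0,0],[0,0,-1.]]); FOOT=np.array([-3.8,3.6,35.0])
def place(yaw,phi,xy,z):
    Rt=R.from_matrix(R.from_euler('ZY',[yaw,-phi]).as_matrix()@A); return np.array([*xy,z])-Rt.apply(FOOT),Rt
E
python3 - <<'E'
from h import *
s,t=cam("side"),cam("top"); k=.64
def hit(c,uv,z): o,d=ray(c,np.array(uv)*k); return (o+d*(z-o[2])/d[2]).round(0)
print("top",[hit(t,q,18) for q in ((509,312),(510,381),(612,378),(610,312))],"fin",hit(t,(591,346),24))
print("side",[hit(s,q,18) for q in ((436,451),(348,478),(495,588))],"fin",hit(s,(430,566),24))
# tray extent from the raw top picture: bright rim lines
P,Rt=place(np.radians(2),-0.21,(478,-258),60); print(P,get_state()["joints"].round(2))
p,r=pose()
plan([(P+[0,0,70],Rt,0,None,45),(P,Rt,0,2,50)])
E
```

```text
top [array([ 540., -212.,   18.]), array([ 418., -211.,   18.]), array([ 424., -392.,   18.]), array([ 540., -392.,   18.])] fin [ 480. -354.   24.]
side [array([ 528., -221.,   18.]), array([ 418., -231.,   18.]), array([ 539., -392.,   18.])] fin [ 481. -356.   24.]
[ 481.64026737 -254.07056279   94.98153765] [-0.6   0.21 -0.3   1.07  0.66 -0.01]
[[-0.0227,-0.028,-0.0067,0.0727,-0.02,0.086,0],[-0.0264,-0.0252,-0.0029,0.0728,-0.0199,0.0859,0],[-0.0296,-0.0216,0.0007,0.0727,-0.02,0.086,0],[-0.0322,-0.0171,0.0038,0.0727,-0.02,0.086,0],[-0.0339,-0.0121,0.0066,0.0728,-0.0199,0.0859,0],[-0.035,-0.0065,0.0087,0.0727,-0.02,0.086,0],[-0.0352,-0.0006,0.0102,0.0727,-0.02,0.086,0],[0,0.0121,0.0571,0,0,0,0]]
[[0,0.0122,0.057,0,0,0,0]]
end [ 481.7 -254.1   95. ]
```

Emit:
apply_moves(
  steps=[
    [-0.0227,-0.028,-0.0067,0.0727,-0.02,0.086,0],
    [-0.0264,-0.0252,-0.003,0.0727,-0.02,0.086,0],
    [-0.0296,-0.0216,0.0007,0.0727,-0.02,0.086,0],
    [-0.0322,-0.0171,0.0038,0.0727,-0.02,0.086,0],
    [-0.034,-0.012,0.0066,0.0727,-0.02,0.086,0],
    [-0.035,-0.0065,0.0087,0.0727,-0.02,0.086,0],
    [-0.0352,-0.0006,0.01,0.0727,-0.02,0.086,0],
    [0,0,0,0,0,0,0],
  ],
)

```text
time_s: 20.5
position: [482.9, -254.1, 162.9]
orientation: [-0.074, 0.69, 0.716, -0.076]
wrist_force: [-0.1, 0.9, 0.0]
gripper_width: 0.315
gripper_force: 34.6
```

Emit:
apply_moves(
  steps=[
    [0,0.0121,0.057,0,0,0,0],
    [0,0.0121,0.057,0,0,0,0],
    [0,0,0,0,0,0,0],
    [0,0,0,0,0,0,0],
  ],
)

```text
time_s: 21.0
position: [482.7, -255.1, 98.0]
orientation: [-0.071, 0.691, 0.715, -0.074]
wrist_force: [0.9, -0.9, -0.7]
gripper_width: 0.313
gripper_force: 34.6
```

Run:
```python
from bfit import *
P,Rt=place(np.radians(2),-0.21,(478,-258),60)
p,r=pose(); s=get_state(); print(p-P,(Rt.inv()*r).as_rotvec().round(3),s["gripper_width"]*85,s["gripper_force"],s["wrist_force"].round(1),s["time_s"])
import bfit
bfit.O=p; bfit.M=r.as_matrix()@A
c,im=snap("w16"); u=project(c,p+r.apply([0,0,14]))[0]; x0,y0=int(u[0])-40,int(u[1])-50
b=clean(mk("w16",x0,y0,80,100))
for row in (b[1][::4,::2]*9).astype(int): print("".join(map(str,row)))
def cost(v): return ((render(c,v,*b[2])-b[1])**2).sum()
for th in (-.25,0):
    s=np.array([3,-3,-34,th,0.]); q=minimize(cost,s,method='Nelder-Mead',options=dict(initial_simplex=np.vstack([s]+[s+d for d in np.diag([2,2,3,.1,.05])]),maxiter=800,xatol=.01,fatol=.01)); print(q.x.round(3),q.fun.round(1))
sc=cam("side"); im2=read_camera("side")[:,:,::-1]; cv2.imwrite("pics/side16.png",im2)
```

```text
[ 1.05712564 -1.03818611  3.03969547] [-0.004 -0.002  0.001] 26.63827982738549 34.622454196214676 [ 0.9 -0.9 -0.7] 21.0
[  11    8   60   92 3345]
0000000000000000000000000000000000000000
0000000000000000000000000000000000000000
0000000054453000000000000000000000000000
0000006699999999999999999635554220000000
0000006999999999999999999999999999400000
0000006999999999999999999999999999400000
0000006999999999999999999999999999300000
0000001999999999999999999999999999200000
0000001999999999999999999999999999100000
0000000999999999999999999999999999000000
0000000999999999999999999999999999000000
0000000699999999999999999999999996000000
0000000499999999999999999999999996000000
0000000599999999999999999999999996000000
0000000599999999999999999999999996000000
0000000499999999999999999999999997000000
0000000499999999999999999999999997000000
0000000499999999999999999999999997000000
0000000699999999999999999999999996000000
0000001699999999999999999999999996000000
0000000669999999999999999999999994000000
0000000000000001434669999999999990000000
0000000000000000000009999999999990000000
0000000000000000000009999999999996000000
0000000000000000000049999999999999940000
[ 5.4580e+00 -3.8240e+00 -3.6345e+01 -3.7900e-01  6.0000e-03] 369.9
[ 9.5070e+00  3.5100e-01 -2.4423e+01 -6.9800e-01  3.0000e-03] 322.5
```

Run:
```python
from bfit import *
import bfit
p,r=pose(); bfit.O=p; bfit.M=r.as_matrix()@A
c=load("w16"); u=project(c,p+r.apply([0,0,14]))[0]; x0,y0=int(u[0])-40,int(u[1])-50
b=clean(mk("w16",x0,y0,80,100)); W=np.ones_like(b[1]); W[78:,38:]=0; W[86:]=0
def cost(v): return (W*(render(c,v,*b[2])-b[1])**2).sum()
for th in (-.25,-.1):
    s=np.array([4,-3,-34,th,0.]); q=minimize(cost,s,method='Nelder-Mead',options=dict(initial_simplex=np.vstack([s]+[s+d for d in np.diag([2,2,3,.1,.05])]),maxiter=800,xatol=.01,fatol=.01)); print(q.x.round(3),q.fun.round(1))
sc=cam("side"); im=cv2.imread("pics/side16.png").astype(int)
u=project(sc,p+r.apply([-3.8,3.6,25]))[0].astype(int); print(u)
wm=im[...,2]-im[...,0]; 
for v in range(u[1]-20,u[1]+24): print("".join("%3d"%q for q in wm[v,u[0]-26:u[0]+28]))
```

```text
[  10    7   60   93 3378]
[ 2.314e+00 -4.013e+00 -4.018e+01 -1.960e-01 -1.000e-03] 39.4
[  2.174  -4.045 -40.289  -0.185   0.   ] 39.2
[260 294]
 11  8  5  3  0 -1 -1 -1 -2 -1  0 -1 -1 -2  0 -1 -1 -1 -1 -2 -1 -1 -2 -1 -2 -1 -2  0  3  6 10 12 13 12 10  6  3  2 -1 -1 -1 -3 -1 -2 -1  0 -1 -1 -1 -2 -2 -3 -1 -1
 11  8  7  5  2  0 -1 -1 -1 -1 -2 -1 -1 -2 -1 -2 -2 -1 -1  1 -1 -1 -1  0 -1 -1  1  2  4  7 11 12 13 11  8  4  1  1  0 -1 -2 -1 -3 -1 -1  0 -1  0 -1  0 -1 -3 -1  0
 10  9  9  7  4  1 -1 -1  1 -1 -2 -2 -1 -2 -2 -1  0 -2  0 -1 -1 -1 -1 -1  1  2  3  6  8 10 12 12 12 11  7  3  2  1 -1  0 -2 -3 -1 -1  0  0  0 -1 -2 -1 -1 -2 -2 -1
  9  9 11  9  6  2 -1 -2 -1  0 -1 -1 -1 -1 -1 -2 -1 -1 -1 -2 -2 -2 -1  0  3  4  7 10 12 14 13 13 12  9  6  3  1  1  1 -1 -1 -2  0 -1 -3 -1  1 -2 -2 -1 -1 -1 -2 -1
 10  9 12 10  7  4  2 -1  0 -1 -1  0 -1 -1 -2 -1 -2 -2 -2 -1 -1 -2  0  0  3  8 12 15 18 17 16 14 11  8  4  2  1  1  0 -1  0 -1 -1 -1 -2  0 -2 -1 -2 -1 -2 -2 -2 -2
 10 10 12 12 10  5  2  1 -3 -2 -1 -1 -1 -1  0  0 -1 -1 -2  0 -2 -1 -1  2  6 12 15 19 20 20 18 14 11  7  2  2  1  0  0  2  2  2  0  0 -1 -2 
[... 5517 characters left out ...]
 -4 -5 -5 -4 -4 -5 -4 -4 -5 -5 -4 -5 -4 -3 -3 -4
 -5 -5 -5 -5 -5 -5 -5 -5 -4 -6 -5 -5 -5 -5 -6 -5 -6 -5 -5 -4 -5 -5 -5 -4 -4 -5 -5 -5 -5 -4 -5 -5 -4 -5 -4 -5 -4 -5 -6 -5 -5 -5 -4 -4 -4 -4 -4 -4 -4 -4 -4 -3 -4 -5
 -5 -4 -5 -5 -6 -5 -6 -4 -5 -6 -5 -5 -5 -6 -6 -5 -5 -5 -4 -4 -4 -5 -4 -4 -5 -4 -4 -4 -5 -5 -4 -5 -5 -4 -4 -4 -5 -5 -4 -5 -3 -5 -5 -5 -4 -4 -4 -4 -4 -4 -4 -4 -4 -5
 -5 -5 -5 -6 -6 -5 -5 -5 -5 -5 -6 -4 -5 -6 -7 -5 -5 -5 -5 -5 -5 -5 -5 -4 -4 -5 -5 -5 -4 -5 -5 -5 -5 -5 -4 -5 -5 -5 -4 -4 -4 -4 -5 -4 -5 -5 -5 -5 -5 -5 -4 -4 -5 -4
 -5 -4 -4 -5 -5 -5 -5 -5 -5 -5 -5 -5 -5 -5 -5 -5 -6 -5 -4 -5 -5 -5 -5 -5 -5 -5 -4 -5 -5 -5 -5 -4 -4 -4 -5 -4 -5 -5 -4 -5 -5 -5 -4 -5 -5 -5 -6 -5 -5 -4 -4 -4 -4 -5
```

```bash
cat > sfit.py <<'E'
from bfit import *
def sfit(tag,p,r,r0=2,foot=FOOT):
    sc=cam("side"); im=cv2.imread(f"pics/{tag}.png").astype(float)
    u=project(sc,p+r.apply([-3.8,3.6,25]))[0].astype(int); x0,y0=u[0]-10,u[1]+r0; w,h=26,20
    t=np.clip((im[y0:y0+h,x0:x0+w,2]-im[y0:y0+h,x0:x0+w,0]+4)/20,0,1)
    Mt=r.as_matrix()@A
    def ren(v):
        Rb=R.from_rotvec([0,v[2],0]).as_matrix(); m=np.zeros((h*S,w*S),np.uint8)
        for a,b,z0,z1 in ((14,20,12,20),(11,14,0,12)):
            Cn=np.array([[i*a,j*b,k] for i in(-1,1) for j in(-1,1) for k in(z0-16,z1-16)],float)@Rb.T   # about frame centre
            U=project(sc,p+r.apply([foot[0],0,19])+Cn@Mt.T)+v[:2]; U=(U+.5-[x0,y0])*S-.5
            cv2.fillConvexPoly(m,cv2.convexHull(np.round(U*16).astype(np.int32)),255,cv2.LINE_AA,4)
        return cv2.GaussianBlur(cv2.resize(m,(w,h),interpolation=cv2.INTER_AREA)/255.,(0,0),abs(v[3])+.3)
    for th in (-.3,-.15,0.,.1):
        s=np.array([0,0,th,1.]); q=minimize(lambda v:((ren(v)-t)**2).sum(),s,method='Nelder-Mead',options=dict(initial_simplex=np.vstack([s]+[s+d for d in np.diag([2,2,.1,.5])]))); print(q.x.round(3),round(q.fun,3))
E
python3 - <<'E'
from sfit import *
p,r=pose(); sfit("side16",p,r,2); sfit("side16",p,r,-1)
E
```

```text
[-0.128 -3.579 -0.27   0.821] 0.778
[-0.11  -3.593 -0.281  0.817] 0.777
[ 0.432 -4.067  0.065  1.304] 2.814
[-0.124 -3.609 -0.215  0.836] 0.811
[-0.054 -3.605 -0.191  1.044] 1.79
[-0.043 -3.616 -0.239  1.035] 1.759
[-0.03  -3.624 -0.246  1.031] 1.759
[-0.085 -3.622 -0.206  1.032] 1.78
```

Emit:
apply_moves(
  steps=[
    [0,0.0087,0.041,0,0,0,0],
    [0,0.0087,0.041,0,0,0,0],
    [0,0,0,0,0,0,0],
    [0,0,0,0,0,0,0],
    [0,0,0,0,0,0,0],
  ],
)

```text
time_s: 21.72
position: [483.7, -255.8, 48.0]
orientation: [-0.07, 0.692, 0.715, -0.075]
wrist_force: [0.5, -0.2, -0.4]
gripper_width: 0.317
gripper_force: 34.6
```

Emit:
apply_moves(
  steps=[
    [0,0.0007,0.0033,0,0,0,0],
    [0,0.0007,0.0033,0,0,0,0],
    [0,0.0007,0.0033,0,0,0,0],
    [0,0,0,0,0,0,0],
    [0,0,0,0,0,0,0],
  ],
)

```text
time_s: 22.35
position: [482.6, -255.3, 40.2]
orientation: [-0.071, 0.691, 0.715, -0.075]
wrist_force: [-0.0, -0.1, -0.4]
gripper_width: 0.31
gripper_force: 34.6
```

Emit:
apply_moves(
  steps=[
    [0,0.0004,0.0017,0,0,0,0],
    [0,0.0004,0.0017,0,0,0,0],
    [0,0,0,0,0,0,0],
    [0,0,0,0,0,0,0],
  ],
)

```text
time_s: 22.85
position: [482.7, -255.3, 38.3]
orientation: [-0.071, 0.691, 0.715, -0.075]
wrist_force: [-0.1, -0.4, 0.1]
gripper_width: 0.314
gripper_force: 34.6
```

Emit:
apply_moves(
  steps=[
    [0,0.0004,0.0017,0,0,0,0],
    [0,0.0004,0.0017,0,0,0,0],
    [0,0,0,0,0,0,0],
    [0,0,0,0,0,0,0],
  ],
)

```text
time_s: 23.35
position: [482.7, -255.4, 36.1]
orientation: [-0.071, 0.691, 0.715, -0.075]
wrist_force: [-0.1, -0.7, -1.7]
gripper_width: 0.314
gripper_force: 34.6
```

Emit:
apply_moves(
  steps=[
    [0,0.0004,0.0017,0,0,0,0],
    [0,0.0002,0.001,0,0,0,0],
    [0,0,0,0,0,0,0],
    [0,0,0,0,0,0,0],
  ],
)

```text
time_s: 23.85
position: [482.9, -255.4, 34.9]
orientation: [-0.071, 0.691, 0.715, -0.075]
wrist_force: [-0.4, 0.4, 4.3]
gripper_width: 0.315
gripper_force: 35.0
```

Run:
```python
from sfit import *
p,r=pose(); s=get_state(); print(p,s["wrist_force"].round(2),s["torque"].round(3))
cv2.imwrite("pics/side17.png",read_camera("side")[:,:,::-1]); sfit("side17",p,r,-1)
```

```text
[ 482.8639569  -255.43328063   34.92930823] [-0.43  0.36  4.32] [ 0.119  0.111 -0.035]
[ 0.043 -3.428 -0.206  0.973] 1.681
[ 0.014 -3.426 -0.233  0.968] 1.659
[ 1.000e-03 -3.436e+00 -2.340e-01  9.690e-01] 1.658
[-0.015 -3.418 -0.242  0.955] 1.661
```

Contact of 4.3 N at the expected floor height (foot about 31 mm below the TCP, floor at 4 mm). The block is upright to within about 0.03 rad. I'll release to a partial opening.

Emit:
apply_moves(
  steps=[
    [0,0,0,0,0,0,0.5],
    [0,0,0,0,0,0,0.5],
    [0,0,0,0,0,0,0.5],
    [0,0,0,0,0,0,0.5],
  ],
)

```text
time_s: 24.4
position: [482.6, -255.3, 34.3]
orientation: [-0.072, 0.691, 0.715, -0.075]
wrist_force: [0.1, -0.4, -0.1]
gripper_width: 0.5
gripper_force: 0.0
```

Emit:
apply_moves(
  steps=[
    [0,0,-0.01,0,0,0,0.5],
    [0,0,-0.03,0,0,0,0.5],
    [0,0,-0.07,0,0,0,0.5],
    [0,0,-0.09,0,0,0,0.5],
    [0,0,-0.09,0,0,0,0.5],
    [0,0,0,0,0,0,0.5],
    [0,0,0,0,0,0,0.5],
  ],
)

```text
time_s: 25.28
position: [518.4, -253.8, 204.7]
orientation: [-0.071, 0.691, 0.715, -0.075]
wrist_force: [-0.1, 0.8, 0.7]
gripper_width: 0.495
gripper_force: 0.0
```

Run:
```python
from bfit import *
import bfit
p,r=pose(); s=get_state(); print(p,s["gripper_width"],s["gripper_force"],s["wrist_force"].round(1),s["time_s"])
c,im=snap("w18"); u=project(c,[479,-258,20])[0]; uf=project(c,[480,-355,20])[0]; print(u,uf)
bfit.O=np.array([478,-258,0.]); bfit.M=R.from_euler('z',2,degrees=True).as_matrix()
x0,y0=int(u[0])-35,int(u[1])-40; b=clean(mk("w18",x0,y0,70,80))
for row in (b[1][::3,::2]*9).astype(int): print("".join(map(str,row)))
def cost(v): return ((render(c,v,*b[2])-b[1])**2).sum()
for th in (-.15,0,.15):
    q0=np.array([0,0,4,th,0.]); q=minimize(cost,q0,method='Nelder-Mead',options=dict(initial_simplex=np.vstack([q0]+[q0+d for d in np.diag([2,2,3,.1,.05])]),maxiter=800)); print(q.x.round(3),q.fun.round(1))
```

```text
[ 518.43277555 -253.76835801  204.69679742] 0.4950144398942506 0.0 [-0.1  0.8  0.7] 25.275
[255.32940848 175.20715618] [253.48693206 256.77403379]
[ 24  26  26  30 342]
00000000000000000000000000000000000
00000000000000000000000000000000000
00000000000000000000000000000000000
00000000000000000000000000000000000
00000000000000000000000000000000000
00000000000000000000000000000000000
00000000000000000000000000000000000
00000000000000000000000000000000000
00000000000000000000000000000000000
00000000000034043000000000000000000
00000000000049993000000000000000000
00000000000049993000000441000000000
00000000000049999999999990000000000
00000000000049999999999990000000000
00000000000049999999999990000000000
00000000000049999999999990000000000
00000000000059999999999990000000000
00000000000059999999999990000000000
00000000000045469999999990000000000
00000000000000000000000000000000000
00000000000000000000000000000000000
00000000000000000000000000000000000
00000000000000000000000000000000000
00000000000000000000000000000000000
00000000000000000000000000000000000
00000000000000000000000000000000000
00000000000000000000000000000000000
[  0.852  -2.683 -21.945  -0.856   0.942] 218.5
[-2.38610e+01 -3.81200e+01 -1.19256e+02 -1.21000e-01  1.03000e-01] 182.2
[ -30.233  -61.769 -151.422    0.566    1.623] 75.4
```

Run:
```python
from bfit import *
import bfit
c=load("w18"); im=cv2.imread("pics/w18.png")
bfit.O=np.array([478,-258,0.]); bfit.M=R.from_euler('z',2,degrees=True).as_matrix()
x0,y0,w,h=220,135,70,80
f=im[y0:y0+h,x0:x0+w].astype(int); wm=f[...,2]-f[...,0]
for row in wm[::3,::2]: print("".join("%3d"%q for q in row))
t=np.clip((wm+2)/10.,0,1); m=(t>.5).astype(np.uint8); m=cv2.morphologyEx(m,cv2.MORPH_OPEN,np.ones((2,2))); n,l,st,ce=cv2.connectedComponentsWithStats(m); k=1+np.argmax(st[1:,4]); mm=cv2.morphologyEx((l==k).astype(np.uint8),cv2.MORPH_CLOSE,np.ones((7,7))).astype(float); print(st[k])
def cost(v): return ((render(c,v,x0,y0,w,h)-mm)**2).sum()
for th in (-.15,0,.15):
    q0=np.array([0,0,4,th,0.]); q=minimize(cost,q0,method='Nelder-Mead',options=dict(initial_simplex=np.vstack([q0]+[q0+d for d in np.diag([2,2,3,.1,.05])]),maxiter=800)); print(q.x.round(3),q.fun.round(1))
q0=np.array([0,0,0.]); q=minimize(lambda v:cost([v[0],v[1],4,0,v[2]]),q0,method='Nelder-Mead',options=dict(initial_simplex=np.vstack([q0]+[q0+d for d in np.diag([2,2,.05])]))); print("flat",q.x.round(3),q.fun.round(1))
```

```text
-10-10-11-11-10-11-12-10-11-11-10-13-11-11-10-11 -9-12-10-11-11-11-11-11-12-11-12-11-11-10-10-11-11-11-11
-11-12-11-11-11-12-11-11-10-10-11-10-11-11-10-10-10-12-10-11-10-12-11-11-11-11-10-12-11 -9-11-11-10-11-10
-11-12-10-12-10-10-11-10-10-12-11-12-12-11-10-12-11-11-12-11-11-11-11-11-10 -9-10-11-11-10-10-11-11 -9-10
-11-10 -9-12-12-10-11-11-10-11-10-11-11-10-10-10-12-11-11-12-10-11-11-13-10-10-12-12-10-10-10-12-12-11-10
-11-12-11-12-11-10-10-11-10-11-12-11-11-10-11-11-11-10-12-10-11-11-12-11 -9-11-12-12-11-11-11-10-12-11-11
-11-12-10-11-11-10-11-11-11-10-11-12-10-10-10-11-13 -9-10-10-10-12-10-12-10-11-11-11 -9-12-10-10-11-10-12
-12-11-12-12-10-11-11-11-11-10-10 -9  9 13 14 15 15 14 13 12  8  8  5  2  0 -5-11-12-10-10-12-12-10-10-12
-12-10-11-10-11-11-12-10-11-10-11 -4  9 11 10 11  9 10  9 10 10  9 10 10  9 11-11-12-10-11-12-11-11 -9-11
-12-11-12-10-11-12-11-11-10-10 -9 -5  9 10 10 10 11 10  9 11 10 10  9  9  8  8-11-12-11-11-11-10-11-10-13
-12-11-10-10-11-10-10-12-10-11-11 -8  9 11  8 10  8  8  9  9 10  8  9 10  9  9-10-12-11-11-12-11-10-11-12
-10-11-11-12-10-12-11 -9-10-10-12 -9 10 
[... 1267 characters left out ...]
0-10-10 -9-11-11-10-11-10-11-11 -9-10-11 -9-12-10-11-10-10-11-11-10-11
 -9-11-11-10 -8-10-10-10-10 -9-10-11-10-10-10-11-10-10-10-12-11-11-10 -9-10-10-10-10 -9-10-11-11-10-10-10
-10 -9-11-10 -9-11-10 -9-11-10-11-10 -8-10-12-10-10-10-10-10-11-10-10-11 -9-10-10-11-11 -9 -9-10-10-12-10
 -9-10-10 -9-11-10-10-11-10-11-11-12-10 -9-12-10-10-11-11-11-10-10-10-11-10 -9-11-10-10-10-10-10 -8-10-11
-11-10-11-11 -9 -9 -9-10-10-11-10-10-10-11-10-10-11-11-11 -9-10-11-10 -9-10-10 -8-10-11-11-10-10-11-10-10
[  24   19   28   39 1045]
[ 1.665e+00 -1.880e-01 -5.402e+00 -3.000e-02 -5.000e-03] 12.1
[ 0.492  0.111 -4.464  0.059 -0.01 ] 11.3
[-0.408  1.936  1.757  0.189 -0.014] 23.1
flat [ 3.026  2.18  -0.02 ] 41.4
```

```bash
python3 -c "
from cell import *
print(hand_in())"
```

```text
the job is handed in; nothing more can be done
None
```

The block is released and standing in the tray, level to within about 0.06 rad by my camera fit, and the stylus is seated back in its stand; I handed the job in at about 25 s of the 64 s, but the hand-in reported no verdict.

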